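# Clear and restock the pull-out pantry tray

### The arm

A 6-joint arm with a two-finger parallel gripper is mounted at the origin on the work surface. World frame = base frame: x ahead of the robot, y to its left, z up, the work surface at z = 0. Lengths are in mm, angles in rad, forces in N, time in s.
With the tool pointing down it reaches from about 350 to 975 mm from the base axis. Payload 7.1 kg.
Tool frame: the origin (TCP) lies at the very end of the fingers, on their centre line; the grasp point (between the pads) lies 19 mm behind it; z points along the fingers, y is the line along which they close (so a half turn about z gives the same grasp; the last joint's range is limited). The gripper opens to 88 mm and grips with 3 to 60 N. Pads are 20 mm wide; open, the fingers measure 115 mm over their backs; the gripper's body (75 mm by 178 mm) begins 61 mm behind the grasp point.
Start: joints at [1.222, 0.423, 1.63, -0, 1.089, -0.019], TCP at [202.377, 591.311, 222.675] pointing down, gripper open.
Joint ranges: [-3, 3], [-0.9, 2.11], [0.09, 2.58], [-1.31, 4.45], [0.11, 2.69], [-2.54, 2.54]. Speed limits (rad/s): [2.39, 2.39, 3.01, 3.14, 3.14, 3.14].

### API

Orientations are given as a rotation vector (axis times angle).
In Python, from workcell import ctrl, optics gives the robot as it stands.
- The arm moves only by the shell command python3 -m jog 'ROWS'. ROWS is JSON, a list of rows, each a list of 7 numbers: the shift along the tool's x, y, z in units of 40 mm (1.0 is 40 mm), then the turn, a rotation vector about the tool's x, y, z in units of 6 degrees (1.0 is 6 degrees), then the opening, from 0 (shut) to 1 (fully open). A call has 1 to 20 rows; each row shifts and turns the commanded pose from where the row before left it, along the tool's axes as they then stand; what a row does not reach is not made up. A row lasts 1/10 s, in which the tool goes at most 50 mm and 8.59 degrees, less where a joint would pass 70% of its speed; a pose out of reach is approached as far as the arm can. A call is refused whole if a number of a shift passes 1 or a number of a turn 1, either way. A call with a gripper value outside its range is refused whole. The fingers move at their own pace and stop on an object; the grip force is fixed at half the most. Time passes only in rows, so rows that do not move let the fingers close. It gives the time, the measured TCP pose, the force, the opening and the grip force at its end, in the units of the state.
- ctrl.get_obs(): the state, without advancing time (a new reading comes with each control period).
- optics.get_image(name): name is "scene" or "top"; returns the picture (400x640x3 uint8, red, green, blue); there is no depth.
- optics.camera_model(name): a dict with "fov_y" (degrees; the focal length in pixels is half the picture's height over the tangent of half this angle, whatever the lens; pixels are square), "cx", "cy" (the principal point, pixels), "view" (4x4, takes a point from world to camera coordinates). Camera axes: x right, y up, looking along -z (the intrinsics and any distortion apply to the point x, -y, -z); pixel columns grow to the right and rows downward; lengths in mm; the calibration is good to about 2 mm. A picture is of the moment at which its call begins. camera_model takes no time and is no camera call.
- ctrl.close_job(): hands the job in; it is judged then, once.
Trained networks look in the newest picture that a camera, given by its name, has taken for a name from the list of things; names that differ only in an ending like _2 or _b are one class to them, and where a whole thing is asked for, a point or a joint stands for the part that bears it (a point fixed in the world has none). Each returns a list of dicts, best first, with "conf" (0 to 1); they miss things now and then, are a little off and sometimes report something else, mostly with a low value. They report only what shows in the picture. A call takes as long as a camera call. They do not tell look-alikes from the thing itself.
- optics.masks_of(target, camera): "pixels" (400x640 bool, what is visible of it) and "extent" ([centre column, centre row, width, height] in pixels, round what is visible of it).
The state is a dict: "t": time; "qpos": joint angles; "qvel": joint speeds; "joint_torque": joint torques, N m; "ee_pos": TCP position; "orientation": TCP orientation; "ft_force": force on the tool from outside, world axes, zero at the start; "moment": the same for the moment, N m; "width": finger opening in mm; "grasp_force": force on a finger pad.
Only numpy, scipy, OpenCV 4.12 (cv2) and the standard library are available. Lean on these libraries where they do the work, as an engineer would, in place of code of your own. Each camera call takes 0.05 s, during which the arm holds its last target. There are 200 camera calls.

### The job

First lift both food cartons off the pull-out tray and lay them flat, end to end, centred along the narrow raised ledge. Then, with the tray still pulled out, stand every round jar from the blue mat in a round pocket and every rectangular tin in an oblong pocket, fully down and upright, and finally push the tray fully home, leaving the other pantry things where they are.

Things in the scene. Friction and masses are not known exactly. Their poses are not given: they have to be found in the camera images.
- runner: fixed aluminium base of a pull-out organiser. Origin: centre of its underside on the table. The tray slides in it along its x axis; +x is inwards (away from the robot). A 45 mm high stop wall stands 100 mm in +x of the origin; the side walls, 30 mm high, stand 156 mm either side.
- tray (a joint): how far the wooden pocket tray is pulled out of its runner towards the robot (runner -x): 0 = fully home, 0.06 m = fully out. It slides with about 4 N of friction and has a hard stop at home. The tray is 176 (x) x 290 (y) x 28 mm, flat top 40 mm above the table.
- bar (a point): middle of the round steel bar handle of the tray: 12 mm thick bar along the tray y axis, 90 mm long between two uprights, its axis 78 mm above the table, 40 mm in front (-x) of the tray edge (52 mm clear of the sides of jars seated in the front row), open space below and in front. It can be pinched from above (fingers closing along x). Axes as the runner.
- round0 (a point): centre of the mouth (tray top, 40 mm above the table) of a round pocket, 70 mm diameter, 20 mm deep, in the front row of the tray; three of them 95 mm apart. Axes as the runner.
- round1 (a point): centre of the mouth (tray top, 40 mm above the table) of a round pocket, 70 mm diameter, 20 mm deep, in the front row of the tray; three of them 95 mm apart. Axes as the runner.
- round2 (a point): centre of the mouth (tray top, 40 mm above the table) of a round pocket, 70 mm diameter, 20 mm deep, in the front row of the tray; three of them 95 mm apart. Axes as the runner.
- oblong0 (a point): centre of the mouth (tray top, 40 mm above the table) of an oblong pocket, 58 mm along tray x by 88 mm along tray y, 20 mm deep, in the back row, 92 mm behind the round row; two of them 140 mm apart. Axes as the runner.
- oblong1 (a point): centre of the mouth (tray top, 40 mm above the table) of an oblong pocket, 58 mm along tray x by 88 mm along tray y, 20 mm deep, in the back row, 92 mm behind the round row; two of them 140 mm apart. Axes as the runner.
- ledge: fixed narrow raised wooden ledge, 340 mm long along its x axis, only 36 mm wide (y), its top 80 mm above the table, on two legs. Origin: centre of its underside on the table. There is room for both cartons end to end (for example centred 85 mm either side of the middle).
- carton_a: loose yellow and red food carton lying flat, 140 (own x) x 52 (own y) x 40 (z) mm, 0.15 to 0.3 kg, stiff. At the start it lies on the tray top over the pockets, roughly along tray x. Origin: centre of its underside.
- carton_b: loose green and white food carton lying flat, 140 (own x) x 52 (own y) x 40 (z) mm, 0.15 to 0.3 kg, stiff. At the start it lies on the tray top over the pockets, roughly along tray x. Origin: centre of its underside.
- jar_a: loose round storage jar, amber glass with white lid, 62 mm diameter, 60 mm tall, 0.17 to 0.33 kg, straight sides, low centre of mass; it starts standing on the thin blue mat (flat on the table) to the left. Origin: centre of its underside; z up. May be absent.
- jar_b: loose round storage jar, red with steel lid, 62 mm diameter, 60 mm tall, 0.17 to 0.33 kg, straight sides, low centre of mass; it starts standing on the thin blue mat (flat on the table) to the left. Origin: centre of its underside; z up. May be absent.
- jar_c: loose round storage jar, green glass with brass lid, 62 mm diameter, 60 mm tall, 0.17 to 0.33 kg, straight sides, low centre of mass; it starts standing on the thin blue mat (flat on the table) to the left. Origin: centre of its underside; z up. May be absent.
- tin_a: loose rectangular tea tin, blue with steel lid, 50 (own x) x 80 (own y) x 60 (z) mm, 0.17 to 0.33 kg, low centre of mass; it starts standing on the thin blue mat (flat on the table) to the left. Origin: centre of its underside; z up. Fits an oblong pocket with its y along tray y, either way round. May be absent.
- tin_b: loose rectangular tea tin, copper-coloured with steel lid, 50 (own x) x 80 (own y) x 60 (z) mm, 0.17 to 0.33 kg, low centre of mass; it starts standing on the thin blue mat (flat on the table) to the left. Origin: centre of its underside; z up. Fits an oblong pocket with its y along tray y, either way round. May be absent.
- soup_can: bystander, to be left alone: red food can, 66 mm diameter, 90 mm tall. Origin: centre of its underside.
- fruit_can: bystander, to be left alone: orange food can, 72 mm diameter, 70 mm tall. Origin: centre of its underside.
- mug: bystander, to be left alone: blue mug, 85 mm tall. Origin: centre of its underside.
- oil: bystander, to be left alone: yellow oil bottle, 68 mm diameter, 140 mm tall. Origin: centre of its underside.
- bowl: bystander, to be left alone: white bowl, 140 mm across. Origin: centre of its underside.
- salt: bystander, to be left alone: dark blue salt drum, 64 mm diameter, 80 mm tall, beside the end of the tray. Origin: centre of its underside.
There are look-alikes about, which are no part of the job. What is shaped like the tin_b but pink or turquoise is not meant.

How it is judged:
By the outcome, as a careful person would: the job done as asked, in the order asked, and still so for the second after the job is handed in, with the robot touching nothing.
Of jar_a, jar_b, jar_c, tin_a, tin_b only 3 to 5 are there at a start; the rules pass over those that are not, and their reading is None.
At some moment in a run one of jar_a, jar_b, jar_c, tin_a, tin_b may be knocked a few centimetres aside while the robot is not near it.
It also fails if it takes over 208 s, if anything falls off the work surface, if the arm or the gripper's body presses on something with over 40 N, if the wrist force passes 120 N, or if a joint passes its speed limit or range.

## Working session

There is one attempt and no reset: what is moved stays moved. The work goes in short steps, Python scripts to look and compute and a shell command to move; the robot and the scene stay as the last step left them, time stands still between calls to the robot, and variables do not carry over. Pictures are saved under pics/ and viewed, at most 14 in all, crops included, and the job is handed in when it is done.

```bash
ls; mkdir -p pics; python3 - <<'E'
from workcell import ctrl, optics
import cv2
for n in("scene","top"):
    im=optics.get_image(n); cv2.imwrite(f"pics/{n}0.png",im[:,:,::-1])
    print(n,optics.camera_model(n))
print(ctrl.get_obs())
E
```

```text
pics
scene {'fov_y': 48.19630166857225, 'cx': 315.01379897788235, 'cy': 199.651760439232, 'view': array([[ 3.22539255e-02,  9.99470164e-01,  4.36758137e-03,
        -4.37077837e+00],
       [-6.89851500e-01,  1.90997248e-02,  7.23698907e-01,
         3.00254915e+02],
       [ 7.23232046e-01, -2.63551132e-02,  6.90102033e-01,
        -1.74055839e+03],
       [ 0.00000000e+00,  0.00000000e+00,  0.00000000e+00,
         1.00000000e+00]])}
top {'fov_y': 47.05933427485259, 'cx': 313.0450006040825, 'cy': 198.907751287606, 'view': array([[-5.48493699e-03, -9.99853060e-01, -1.62411149e-02,
         8.06722531e+00],
       [ 9.89444534e-01, -7.77832490e-03,  1.44703184e-01,
        -5.27077136e+02],
       [-1.44808250e-01, -1.52759945e-02,  9.89341809e-01,
        -1.55291980e+03],
       [ 0.00000000e+00,  0.00000000e+00,  0.00000000e+00,
         1.00000000e+00]])}
{'t': 0.1, 'qpos': array([ 1.22200437e+00,  4.23732392e-01,  1.63061049e+00, -1.35874379e-05,
        1.08860795e+00, -1.89596531e-02]), 'qvel': array([ 0.00020332, -0.00047582, -0.00141409,  0.00023366, -0.00237546,
        0.000932  ]), 'joint_torque': array([-5.51208250e-04, -5.45613670e+01, -2.74323714e+01,  6.44577364e-02,
        1.88830274e-02,  1.07168734e-05]), 'ee_pos': array([202.21068113, 590.85165638, 222.00064659]), 'orientation': array([-5.15705367e-01, -3.09873556e+00,  2.10074913e-03]), 'ft_force': array([-0.05081076,  0.60766992, -0.46366183]), 'moment': array([0.01893877, 0.0057556 , 0.04170141]), 'grasp_force': 0.0, 'width': 87.81456363137326}
```

View pics/top0.png

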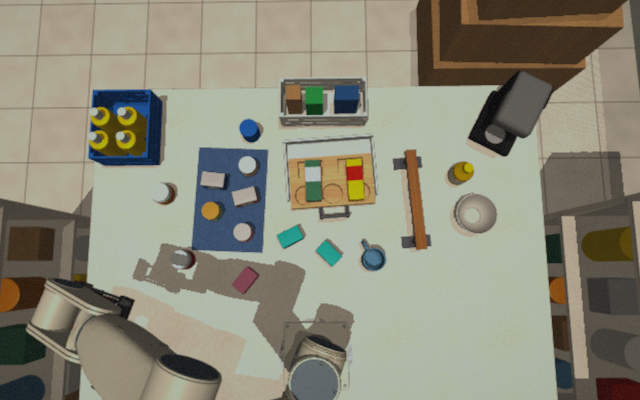

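View pics/scene0.png

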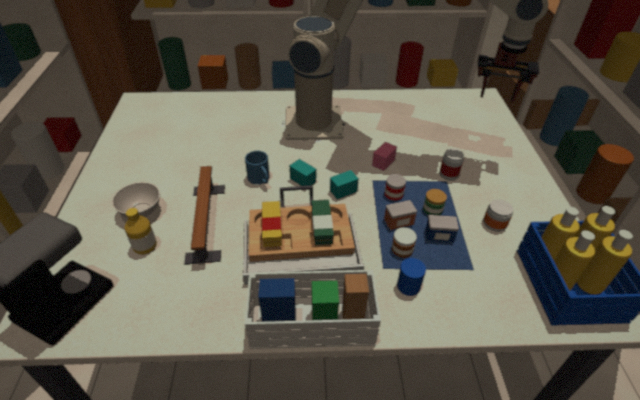

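The top view shows the mat with lids at (248,165), (243,231) and (211,211) and steel-lidded boxes at (213,180) and (245,197). The tray is at (332,182) and the ledge at (415,200). The off-mat boxes at (290,237) and (329,252) are turquoise and the one at (245,280) is pink, so they look like decoys.

```bash
cat > h.py <<'E'
import numpy as np, cv2
from workcell import ctrl, optics
from scipy.optimize import minimize
def proj(P,n):
    m=optics.camera_model(n);V=m['view'];f=200/np.tan(np.radians(m['fov_y']/2))
    p=np.atleast_2d(P)@V[:3,:3].T+V[:3,3]
    return np.c_[m['cx']+f*p[:,0]/-p[:,2], m['cy']-f*p[:,1]/-p[:,2]]
def ray(uv,n,z):
    m=optics.camera_model(n);V=m['view'];f=200/np.tan(np.radians(m['fov_y']/2));R=V[:3,:3]
    c=-R.T@V[:3,3]; d=R.T@np.array([(uv[0]-m['cx'])/f,-(uv[1]-m['cy'])/f,-1])
    return c+d*(z-c[2])/d[2]
def solid(kind,x,y,a,z0):
    if kind[0]=='cyl':
        t=np.linspace(0,6.283,40);q=np.c_[np.cos(t),np.sin(t)]*kind[1]/2;h=kind[2]
    else:
        q=np.array([[1,1],[1,-1],[-1,-1],[-1,1]])*np.array(kind[1:3])/2;h=kind[3]
        q=q@np.array([[np.cos(a),np.sin(a)],[-np.sin(a),np.cos(a)]])
    q=q+[x,y]
    return np.r_[np.c_[q,0*q[:,0]+z0],np.c_[q,0*q[:,0]+z0+h]]
def render(P,n,S=4):
    hull=cv2.convexHull((proj(P,n)*S+S/2-.5).astype(np.float32)).round().astype(np.int32)
    im=np.zeros((400*S,640*S),np.uint8);cv2.fillPoly(im,[hull],1)
    return cv2.resize(im.astype(np.float32),(640,400),interpolation=cv2.INTER_AREA)
def fit(kind,masks,x,y,a,z0):
    """masks: {cam:bool}; returns x,y,a,cost"""
    def c(p):
        s=0
        for n,m in masks.items():
            r=render(solid(kind,p[0],p[1],p[2]/50,z0),n); s+=np.abs(r-m).sum()/m.sum()
        return s/len(masks)
    best=None
    for da in ([0] if kind[0]=='cyl' else [-.5,0,.5,1.]):
        p0=np.array([x,y,(a+da)*50])
        r=minimize(c,p0,method='Nelder-Mead',options=dict(initial_simplex=p0+np.array([[0,0,0],[15,0,0],[0,15,0],[0,0,12]]),xatol=.2,fatol=1e-3))
        if best is None or r.fun<best.fun:best=r
    return best.x[0],best.x[1],best.x[2]/50,best.fun
E
python3 - <<'E'
from h import *
import pickle
D={}
ims={n:optics.get_image(n) for n in('top','scene')}
for n in ims:
    for t in ['jar_a','tin_a','carton_a','ledge','tray','runner','bar','round0','oblong0','soup_can','fruit_can','salt','mug']:
        D[n,t]=optics.masks_of(t,n)
        print(n,t,[(round(d['conf'],2),np.round(d['extent']).astype(int).tolist()) for d in D[n,t]])
pickle.dump((ims,D),open('d0.pkl','wb'))
a=cv2.resize(ims['scene'][140:280,370:530],None,fx=5,fy=4.2,interpolation=cv2.INTER_CUBIC)
cv2.imwrite('pics/c1.png',cv2.resize(ims['scene'][140:270,280:520],None,fx=3.3,fy=3.3,interpolation=2)[:,:,::-1])
cv2.imwrite('pics/c2.png',cv2.resize(ims['top'][120:270,180:440],None,fx=3,fy=3,interpolation=2)[:,:,::-1])
E
```

```text
top jar_a [(0.6, [247, 167, 23, 18]), (0.6, [211, 210, 20, 19]), (0.56, [242, 232, 17, 22])]
top tin_a [(0.95, [215, 181, 30, 14]), (0.95, [246, 279, 26, 29]), (0.78, [246, 197, 26, 21]), (0.68, [328, 255, 24, 24]), (0.67, [291, 237, 28, 20])]
top carton_a [(0.85, [358, 179, 21, 40]), (0.82, [313, 179, 20, 43]), (0.57, [336, 187, 88, 65])]
top ledge [(0.94, [413, 198, 41, 99])]
top tray [(0.67, [332, 186, 89, 65])]
top runner [(0.74, [333, 177, 90, 88])]
top bar [(0.86, [332, 186, 87, 69]), (0.56, [252, 130, 23, 24]), (0.55, [246, 194, 25, 20])]
top round0 [(0.94, [332, 189, 90, 61]), (0.42, [333, 178, 94, 87]), (0.4, [477, 213, 42, 43])]
top oblong0 [(0.67, [331, 186, 85, 67])]
top soup_can [(0.73, [184, 259, 29, 23]), (0.73, [333, 188, 89, 66])]
top fruit_can [(0.79, [163, 194, 24, 22]), (0.56, [212, 210, 24, 16])]
top salt [(0.57, [250, 130, 20, 20])]
top mug [(0.64, [371, 257, 27, 32]), (0.38, [245, 199, 26, 22])]
scene jar_a [(0.98, [394, 188, 20, 26]), (0.75, [436, 202, 23, 21]), (0.64, [403, 241, 25, 31])]
scene tin_a [(0.94, [345, 186, 29, 26]), (0.92, [402, 215, 31, 24]), (0.74, [302, 174, 30, 27]), (0.69, [443, 230, 32, 26]), (0.66, [385, 155, 25, 30]), (0.34, [302, 224, 107, 83])]
scene carton_a [(0.93, [321, 223, 19, 44]), (0.78, [272, 224, 16, 45])]
scene ledge [(0.71, [205, 215, 43, 97]), (0.51, [395, 186, 24, 27])]
scene tray [(0.62, [303, 225, 103, 75])]
scene runner [(0.76, [306, 234, 123, 98]), (0.37, [411, 279, 30, 36]), (0.3, [404, 241, 28, 32])]
scene bar [(0.82, [302, 225, 103, 74]), (0.38, [401, 214, 37, 27])]
scene round0 [(0.88, [302, 224, 103, 79])]
scene oblong0 [(0.62, [302, 224, 107, 77])]
scene soup_can [(0.59, [453, 164, 28, 35]), (0.19, [395, 185, 19, 26])]
scene fruit_can [(0.66, [498, 214, 29, 33])]
scene salt [(0.73, [408, 281, 28, 36]), (0.55, [304, 224, 105, 77])]
scene mug [(0.61, [259, 170, 27, 39])]
```

View pics/c1.png

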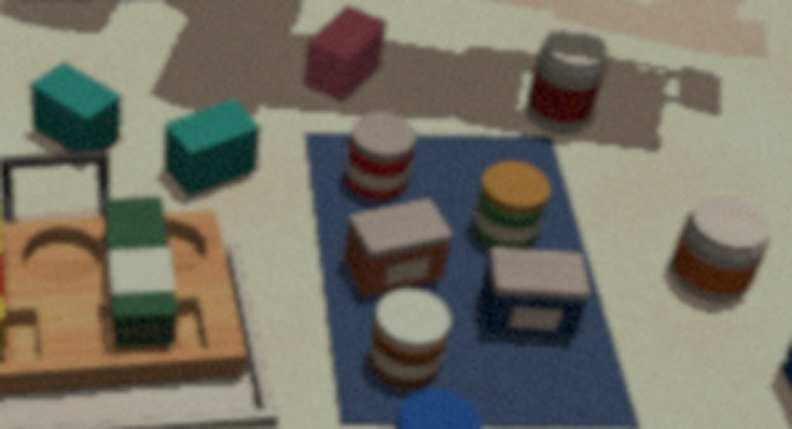

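View pics/c2.png

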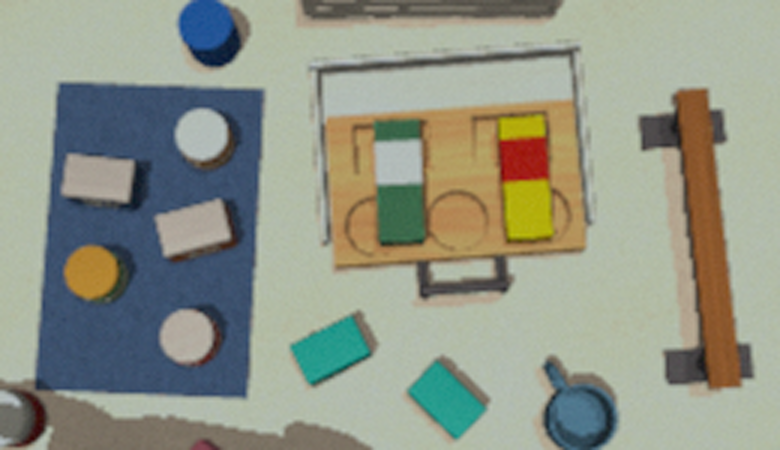

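All five are on the mat. Jar_b (red, steel lid) is at top (243,231), jar_a (amber, white lid) at (248,165) and jar_c (green, brass lid) at (211,211). Tin_a (blue) is at (213,180). Tin_b candidates are (245,197) copper on the mat, (245,280) pink, and (290,237) and (329,252) turquoise. The copper one on the mat fits, and the crop confirms it.

```bash
cat >> h.py <<'E'
def avg(n,k=6):
    return np.mean([optics.get_image(n).astype(np.float32) for _ in range(k)],0)
def comp(m,uv):
    m=cv2.morphologyEx(m.astype(np.uint8),cv2.MORPH_OPEN,np.ones((2,2)))
    k,l,s,c=cv2.connectedComponentsWithStats(m)
    i=1+np.argmin([np.hypot(*(c[j]-uv))+ (1e3 if s[j,4]<40 else 0) for j in range(1,k)])
    return l==i
def hullmask(m):
    p=np.argwhere(m)[:,::-1].astype(np.int32);o=np.zeros(m.shape,np.uint8);cv2.fillPoly(o,[cv2.convexHull(p)],1);return o>0
E
python3 - <<'E'
from h import *
import pickle
I={n:avg(n) for n in('top','scene')}
pickle.dump(I,open('avg0.pkl','wb'))
hsv={n:cv2.cvtColor(I[n].astype(np.uint8),cv2.COLOR_RGB2HSV) for n in I}
_,D=pickle.load(open('d0.pkl','rb'))
for n,uvs in dict(top=[(345,190),(213,180),(245,197),(248,165),(414,200),(300,150),(313,165),(313,180),(358,170),(358,190)],scene=[(300,250),(205,215)]).items():
    print(n,[hsv[n][v,u].tolist() for u,v in uvs])
# network fits
def pick(n,t,uv):
    return min(D[n,t],key=lambda d:np.hypot(*(np.array(d['extent'][:2])-uv)))['pixels']
objs=dict(carton_a=(('box',140,52,40),'carton_a',(358,179),(272,224),40),carton_b=(('box',140,52,40),'carton_a',(313,179),(321,223),40),
jar_a=(('cyl',62,60),'jar_a',(247,167),(403,241),1),jar_b=(('cyl',62,60),'jar_a',(243,232),(394,188),1),jar_c=(('cyl',62,60),'jar_a',(211,210),(436,202),1),
tin_a=(('box',50,80,60),'tin_a',(215,181),(443,230),1),tin_b=(('box',50,80,60),'tin_a',(246,197),(402,215),1),
tray=(('box',176,290,28),'tray',(332,186),(303,225),12))
for k,(kind,t,a,b,z) in objs.items():
    r=ray(a,'top',z+kind[-1]/2)
    M=dict(top=pick('top',t,a),scene=pick('scene',t,b))
    for ms in (M,dict(top=M['top']),dict(scene=M['scene'])):
        print(k,list(ms)[0],len(ms),np.round(fit(kind,ms,r[0],r[1],0,z),3))
E
```

```text
top [[18, 130, 180], [16, 29, 169], [17, 28, 173], [78, 14, 188], [14, 175, 137], [67, 12, 186], [70, 112, 100], [84, 14, 187], [2, 223, 158], [29, 238, 179]]
scene [[15, 131, 161], [12, 169, 110]]
carton_a top 2 [ 5.91158e+02 -1.38344e+02  6.20000e-02  9.70000e-02]
carton_a top 1 [ 5.93124e+02 -1.39488e+02  7.50000e-02  1.05000e-01]
carton_a scene 1 [ 5.89631e+02 -1.37612e+02  7.40000e-02  5.60000e-02]
carton_b top 2 [5.89519e+02 4.75500e+00 2.50000e-02 7.80000e-02]
carton_b top 1 [5.90196e+02 4.13100e+00 3.30000e-02 7.10000e-02]
carton_b scene 1 [5.86909e+02 4.90700e+00 1.80000e-02 7.60000e-02]
jar_a top 2 [6.48182e+02 2.31888e+02 3.90000e-02 1.15000e-01]
jar_a top 1 [6.47561e+02 2.30598e+02 1.26000e-01 1.09000e-01]
jar_a scene 1 [6.47226e+02 2.33965e+02 6.70000e-02 9.80000e-02]
jar_b top 2 [4.15072e+02 2.44629e+02 2.60000e-02 7.30000e-02]
jar_b top 1 [4.14943e+02 2.44242e+02 5.50000e-02 5.40000e-02]
jar_b scene 1 [4.14257e+02 2.46281e+02 4.00000e-02 7.50000e-02]
jar_c top 2 [4.89285e+02 3.56191e+02 1.22000e-01 1.11000e-01]
jar_c top 1 [ 4.90222e+02  3.54786e+02 -1.70000e-02  1.080
[... 172 characters left out ...]
l_simplex=p0+np.array([[0,0,0],[15,0,0],[0,15,0],[0,0,12]]),xatol=.2,fatol=1e-3))
    res = _minimize_neldermead(fun, x0, args, callback, bounds=bounds,
                               **options)
    fxr = func(xr)
    fx = function(np.copy(x), *(wrapper_args + args))
  File "h.py", line 29, in c
    r=render(solid(kind,p[0],p[1],p[2]/50,z0),n); s+=np.abs(r-m).sum()/m.sum()
  File "h.py", line 21, in render
    hull=cv2.convexHull((proj(P,n)*S+S/2-.5).astype(np.float32)).round().astype(np.int32)
                         ~~~~^^^^^
  File "h.py", line 5, in proj
    m=optics.camera_model(n);V=m['view'];f=200/np.tan(np.radians(m['fov_y']/2))
ValueError: time passes only in moves, steps and waits
```

```bash
sed -i "s/m=optics.camera_model(n)/m=cam(n)/; 3a import functools\n@functools.lru_cache(None)\ndef cam(n): return optics.camera_model(n)" h.py
python3 - <<'E'
from h import *
import pickle
I=pickle.load(open('avg0.pkl','rb'));_,D=pickle.load(open('d0.pkl','rb'))
hsv={n:cv2.cvtColor(I[n].astype(np.uint8),cv2.COLOR_RGB2HSV).astype(int) for n in I}
def pick(n,t,uv): return min(D[n,t],key=lambda d:np.hypot(*(np.array(d['extent'][:2])-uv)))['pixels']
def rep(k,kind,M,r,z,a=0):
    for ms in (M,dict(top=M['top']),dict(scene=M['scene'])):
        print(k,list(ms)[0],len(ms),np.round(fit(kind,ms,r[0],r[1],a,z),3).tolist())
for k,a,b in(('tin_a',(215,181),(443,230)),('tin_b',(246,197),(402,215))):
    rep(k,('box',50,80,60),dict(top=pick('top','tin_a',a),scene=pick('scene','tin_a',b)),ray(a,'top',30),1)
# lids by colour
for k,uv,z in(('tin_a',(213,180),61),('tin_b',(245,197),61),('jar_a',(248,165),61),('jar_b',(243,231),61)):
    m=comp((hsv['top'][...,1]<55)&(hsv['top'][...,2]>145),uv); m&=np.hypot(*(np.indices(m.shape)[::-1]-np.array(uv)[:,None,None]))<20
    p=np.argwhere(m)[:,::-1]; w=np.array([ray(q,'top',z)[:2] for q in p]); e=np.linalg.eigh(np.cov(w.T))
    print('lid',k,len(p),w.mean(0).round(1),'long axis deg',np.degrees(np.arctan2(e[1][1,1],e[1][0,1])).round(1),np.sqrt(12*e[0]).round(0))
def wood(n,uv,smin=90):
    h=hsv[n]; m=comp((h[...,0]>9)&(h[...,0]<24)&(h[...,1]>smin)&(h[...,1]<215)&(h[...,2]>60),uv); return hullmask(m)
M=dict(top=wood('top',(335,186)),scene=wood('scene',(302,230)))
print([ (m.sum(),cv2.boundingRect(m.astype(np.uint8))) for m in M.values()])
rep('tray',('box',176,290,28),M,ray((332,186),'top',30),12)
L=dict(top=wood('top',(415,200)),scene=wood('scene',(205,213)))
print([ (m.sum(),cv2.boundingRect(m.astype(np.uint8))) for m in L.values()])
for th in(12,20): rep('ledge%d'%th,('box',340,36,th),L,ray((415,200),'top',75),80-th)
pickle.dump((M,L),open('ml.pkl','wb'))
E
```

```text
tin_a top 2 [597.796, 351.361, -0.209, 0.152]
tin_a top 1 [596.944, 350.68, -0.307, 0.205]
tin_a scene 1 [596.739, 352.266, -0.165, 0.078]
tin_b top 2 [538.473, 241.261, 0.257, 0.121]
tin_b top 1 [539.581, 240.506, 0.241, 0.106]
tin_b scene 1 [535.007, 243.458, 0.313, 0.122]
lid tin_a 276 [592.6 348.7] long axis deg 83.4 [45. 75.]
lid tin_b 288 [534.2 237.8] long axis deg 104.9 [46. 76.]
lid jar_a 235 [643.8 229.9] long axis deg -145.0 [52. 53.]
lid jar_b 231 [410.2 242.6] long axis deg 128.8 [50. 51.]
[(np.int64(4256), (290, 155, 86, 55)), (np.int64(5628), (249, 203, 107, 59))]
tray top 2 [588.46, -60.416, 0.063, 0.058]
tray top 1 [588.239, -62.317, 0.063, 0.018]
tray scene 1 [593.966, -56.623, 0.061, 0.064]
[(np.int64(1207), (406, 151, 22, 99)), (np.int64(1133), (192, 167, 20, 83))]
ledge12 top 2 [518.052, -342.08, 0.092, 0.141]
ledge12 top 1 [517.307, -345.117, 0.073, 0.06]
ledge12 scene 1 [518.465, -340.137, 0.084, 0.074]
ledge20 top 2 [514.339, -343.415, 0.088, 0.155]
ledge20 top 1 [517.579, -346.189, 0.074, 0.056]
ledge20 scene 1 [512.499, -341.174, 0.083, 0.092]
```

```bash
python3 - <<'E'
from h import *
import pickle
from scipy.optimize import least_squares
I=pickle.load(open('avg0.pkl','rb'))
hsv={n:cv2.cvtColor(I[n].astype(np.uint8),cv2.COLOR_RGB2HSV).astype(int) for n in I}
for n in I:
    V=cam(n)['view'];print(n,'cam at',(-V[:3,:3].T@V[:3,3]).round(0))
L=lambda h:(h[...,1]<60)&(h[...,2]>125)
B=lambda h:(h[...,0]>12)&(h[...,0]<24)&(h[...,1]>150)&(h[...,2]>120)
def cen(n,uv,f):
    m=f(hsv[n]); yy,xx=np.indices(m.shape); m=comp(m&(np.hypot(xx-uv[0],yy-uv[1])<20),uv)
    return np.argwhere(m)[:,::-1].mean(0), m.sum()
for k,a,b,f in(('tin_a',(213,180),(442,223),L),('tin_b',(245,197),(401,209),L),('jar_a',(248,165),(405,236),L),('jar_b',(243,231),(396,181),L),('jar_c',(211,211),(436,196),B)):
    ca,na=cen('top',a,f);cb,nb=cen('scene',b,f)
    s=least_squares(lambda P:np.r_[proj(P,'top')[0]-ca,proj(P,'scene')[0]-cb],[550,250,60])
    print(k,na,nb,'top',ray(ca,'top',61)[:2].round(1),'scene',ray(cb,'scene',61)[:2].round(1),'tri',s.x.round(1),'res px',s.fun.round(2))
E
```

```text
top cam at [ 297.  -20. 1613.]
scene cam at [1466.  -47.  984.]
tin_a 314 285 top [593.6 349.1] scene [603.5 352.5] tri [595.8 354.1  52.5] res px [-0.84 -0.17 -0.69  0.07]
tin_b 324 262 top [534.3 238.3] scene [544.7 241.6] tri [536.  242.5  52.1] res px [-0.76 -0.11 -0.65  0.04]
jar_a 252 279 top [643.4 230. ] scene [652.2 233.5] tri [645.5 234.   53.3] res px [-0.8  -0.12 -0.64  0.04]
jar_b 256 284 top [410.5 243.4] scene [414.8 247.5] tri [411.1 246.4  57.7] res px [-0.71 -0.1  -0.66  0.04]
jar_c 229 173 top [483.8 352.2] scene [495.4 356.1] tri [485.6 357.7  51.4] res px [-0.92 -0.18 -0.81  0.08]
```

```bash
cat > p.py <<'E'
# usage: p.py x y z az_deg  -> shift in tool units (now, and after turning) and turn units
import sys, numpy as np
from workcell import ctrl
from scipy.spatial.transform import Rotation as Ro
o=ctrl.get_obs(); R=Ro.from_rotvec(o['orientation']).as_matrix(); p=np.array(o['ee_pos'])
print('t',round(o['t'],1),'p',p.round(1),'az',np.degrees(np.arctan2(R[1,1],R[0,1])).round(2),'z',R[:,2].round(3),'w',round(o['width'],1),'gf',round(o['grasp_force'],1),'F',np.round(o['ft_force'],1),'q',np.round(o['qpos'],2))
if len(sys.argv)>4:
    T=np.array([float(a) for a in sys.argv[1:4]]);a=np.radians(float(sys.argv[4]))
    G=np.array([[-np.sin(a),np.cos(a),0],[np.cos(a),np.sin(a),0],[0,0,-1]])  # columns x,y,z
    G=np.c_[[np.sin(a),-np.cos(a),0],[np.cos(a),np.sin(a),0],[0,0,-1]]
    rv=Ro.from_matrix(R.T@G).as_rotvec(degrees=True)/6
    print('turn units',rv.round(2),'| shift now',(R.T@(T-p)/40).round(2),'| shift after turn',(G.T@(T-p)/40).round(2))
E
python3 p.py 591 -138.3 200 -86.3
```

```text
t 2.1 p [202.4 591.3 222.7] az 71.1 z [ 0.  0. -1.] w 87.8 gf 0.0 F [-1.5  0.8  0.3] q [ 1.22  0.42  1.63 -0.    1.09 -0.02]Traceback (most recent call last):
  File "p.py", line 11, in <module>
    rv=Ro.from_matrix(R.T@G).as_rotvec(degrees=True)/6
       ~~~~~~~~~~~~~~^^^^^^^
  File "scipy/spatial/transform/_rotation.pyx", line 1143, in scipy.spatial.transform._rotation.Rotation.from_matrix
ValueError: Non-positive determinant (left-handed or null coordinate frame) in rotation matrix 0: [[ 9.23233200e-01 -3.84240105e-01  1.72524199e-06]
 [-3.84240105e-01 -9.23233199e-01 -4.38166770e-05]
 [-1.84289253e-05 -3.97901038e-05  9.99999999e-01]].
```

```bash
sed -i '/G=np.array/d; s/np.c_\[\[np.sin(a),-np.cos(a),0\]/np.c_[[-np.sin(a),np.cos(a),0]/' p.py; python3 p.py 591 -138.3 200 -86.3
```

```text
t 2.1 p [202.4 591.3 222.7] az 71.1 z [ 0.  0. -1.] w 87.8 gf 0.0 F [-1.5  0.8  0.3] q [ 1.22  0.42  1.63 -0.    1.09 -0.02]
turn units [ 0.   -0.   26.23] | shift now [-15.1  -14.11   0.57] | shift after turn [ 8.52 18.83  0.57]
```

```bash
python3 -m jog '[[-0.8,-0.75,0.03,0,0,0,1],[-0.8,-0.75,0.03,0,0,0,1],[-0.8,-0.75,0.03,0,0,0,1],[-0.8,-0.75,0.03,0,0,0,1],[-0.8,-0.75,0.03,0,0,0,1],[-0.8,-0.75,0.03,0,0,0,1],[-0.8,-0.75,0.03,0,0,0,1],[-0.8,-0.75,0.03,0,0,0,1],[-0.8,-0.75,0.03,0,0,0,1],[-0.8,-0.75,0.03,0,0,0,1],[-0.8,-0.75,0.03,0,0,0,1],[-0.8,-0.75,0.03,0,0,0,1],[-0.8,-0.75,0.03,0,0,0,1],[-0.8,-0.75,0.03,0,0,0,1],[-0.8,-0.75,0.03,0,0,0,1],[-0.8,-0.75,0.03,0,0,0,1],[-0.8,-0.75,0.03,0,0,0,1],[-0.8,-0.75,0.03,0,0,0,1],[-0.7,-0.6,0.03,0,0,0,1]]'
python3 -m jog '[[0,0,0,0,0,1,1],[0,0,0,0,0,1,1],[0,0,0,0,0,1,1],[0,0,0,0,0,1,1],[0,0,0,0,0,1,1],[0,0,0,0,0,1,1],[0,0,0,0,0,1,1],[0,0,0,0,0,1,1],[0,0,0,0,0,1,1],[0,0,0,0,0,1,1],[0,0,0,0,0,1,1],[0,0,0,0,0,1,1],[0,0,0,0,0,1,1]]'
python3 -m jog '[[0,0,0,0,0,1,1],[0,0,0,0,0,1,1],[0,0,0,0,0,1,1],[0,0,0,0,0,1,1],[0,0,0,0,0,1,1],[0,0,0,0,0,1,1],[0,0,0,0,0,1,1],[0,0,0,0,0,1,1],[0,0,0,0,0,1,1],[0,0,0,0,0,1,1],[0,0,0,0,0,1,1],[0,0,0,0,0,1,1],[0,0,0,0,0,1,1],[0,0,0,0,0,0.2,1]]'
python3 p.py 591 -138.3 100 -86.3
```

```text
t: 4.0
ee_pos: [592.0, -140.2, 199.9]
orientation: [0.517, 3.098, -0.0]
ft_force: [-0.3, -0.5, 0.4]
width: 87.9
grasp_force: 0.0
t: 5.3
ee_pos: [591.2, -137.9, 199.9]
orientation: [2.355, 2.079, 0.0]
ft_force: [0.1, -0.4, 0.2]
width: 87.6
grasp_force: 0.0
t: 6.7
ee_pos: [591.2, -137.9, 199.9]
orientation: [3.14, 0.104, 0.0]
ft_force: [0.3, -0.0, 0.4]
width: 87.8
grasp_force: 0.0
t 6.7 p [ 591.2 -137.9  199.9] az -86.2 z [ 0. -0. -1.] w 87.8 gf 0.0 F [ 0.3 -0.   0.4] q [-0.25  0.42  1.69  0.    1.03  1.26]
turn units [ 0.   -0.    0.02] | shift now [-0.01  0.01  2.5 ] | shift after turn [-0.01  0.01  2.5 ]
```

```bash
python3 -m jog '[[0,0,0.9,0,0,0,1],[0,0,0.9,0,0,0,1],[0,0,0.9,0,0,0,1],[0,0,0.5,0,0,0,1],[0,0,0.4,0,0,0,1],[0,0,0,0,0,0,0],[0,0,0,0,0,0,0],[0,0,0,0,0,0,0],[0,0,0,0,0,0,0],[0,0,0,0,0,0,0],[0,0,0,0,0,0,0],[0,0,0,0,0,0,0]]'; python3 p.py 602.2 -336.2 150 -85.4
```

```text
t: 7.9
ee_pos: [591.8, -138.0, 56.9]
orientation: [3.139, 0.107, 0.002]
ft_force: [-0.6, 1.7, 5.8]
width: 52.0
grasp_force: 30.0
t 7.9 p [ 591.8 -138.    56.9] az -86.09 z [ 0.001 -0.    -1.   ] w 52.0 gf 30.0 F [-0.6  1.7  5.8] q [-0.25  0.62  1.76  0.    0.76  1.25]
turn units [ 0.   -0.01 -0.12] | shift now [-0.07  4.96 -2.32] | shift after turn [-0.14  4.96 -2.33]
```

```bash
python3 -m jog '[[0,0,-0.6,0,0,0,0],[0,0,-0.9,0,0,0,0],[0,0,-0.85,0,0,-0.12,0],[-0.02,0.7,0,0,0,0,0],[-0.02,0.8,0,0,0,0,0],[-0.02,0.8,0,0,0,0,0],[-0.02,0.8,0,0,0,0,0],[-0.02,0.8,0,0,0,0,0],[-0.02,0.7,0,0,0,0,0],[-0.02,0.36,0,0,0,0,0],[0,0,0,0,0,0,0],[0,0,0,0,0,0,0]]'; python3 p.py 602.2 -336.2 97 -85.4; python3 - <<'E'
from h import *
I=[avg(n,3)[:,:,::-1] for n in('top','scene')]
a=cv2.resize(I[0][130:260,360:470],None,fx=4,fy=4,interpolation=2);b=cv2.resize(I[1][140:280,160:250],None,fx=3.71,fy=3.71,interpolation=2)
b=b[:520];a=a[:b.shape[0]];cv2.imwrite('pics/c3.png',np.hstack([a,b]))
E
```

```text
t: 9.1
ee_pos: [601.1, -335.2, 149.4]
orientation: [-3.138, -0.126, 0.002]
ft_force: [0.3, -0.4, -2.2]
width: 51.9
grasp_force: 30.0
t 9.1 p [ 601.1 -335.2  149.4] az -85.39 z [-0.001  0.001 -1.   ] w 51.9 gf 30.0 F [ 0.3 -0.4 -2.2] q [-0.53  0.6   1.53  0.    1.02  0.96]
turn units [-0.01  0.01  0.  ] | shift now [0.03 0.03 1.31] | shift after turn [0.02 0.03 1.31][ WARN:0@9.565] global loadsave.cpp:1063 imwrite_ Unsupported depth image for selected encoder is fallbacked to CV_8U.
```

View pics/c3.png

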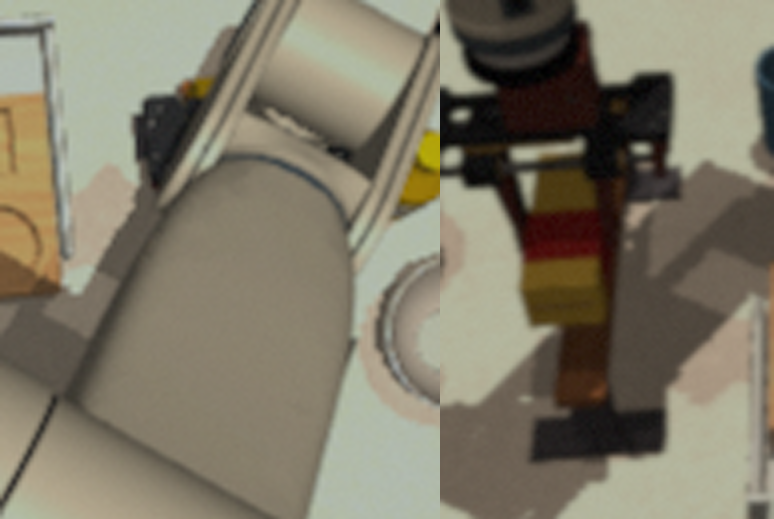

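The scene crop shows the carton held above the ledge, around scene pixel (312,205), and the arm hides it from the top camera. I'll place it and then measure.

```bash
python3 -m jog '[[0.02,0.03,0.6,0,0,0,0],[0,0,0.5,0,0,0,0],[0,0,0.2,0,0,0,0],[0,0,0,0,0,0,0],[0,0,0,0,0,0,0]]'; python3 -m jog '[[0,0,0,0,0,0,0.75],[0,0,0,0,0,0,0.75],[0,0,0,0,0,0,0.75],[0,0,0,0,0,0,0.75],[0,0,-0.4,0,0,0,0.75],[0,0,-0.8,0,0,0,1],[0,0,-0.7,0,0,0,1],[0,-0.6,0,0,0,0,1],[0,-0.8,0,0,0,0,1],[0,-0.8,0,0,0,0,1],[0,-0.8,0,0,0,0,1],[0,-0.8,0,0,0,0,1],[0,-0.8,0,0,0,0,1],[0,-0.8,0,0,0,0,1],[0,-0.8,0,0,0,0,1],[0,-0.8,0,0,0,0,1],[0,-0.8,0,0,0,0,1],[0,-0.8,0,0,0,0,1],[0,-0.5,0,0,0,0,1]]';python3 p.py 589.5 4.7 100 -88.4;python3 - <<'E'
from h import *
import pickle
I=pickle.load(open('avg0.pkl','rb'));J={n:avg(n,3) for n in I}
M={}
for n in I:
    h=cv2.cvtColor(J[n].astype(np.uint8),cv2.COLOR_RGB2HSV).astype(int)
    uv=proj([602,-336,100],n)[0]; yy,xx=np.indices((400,640)); near=np.hypot(xx-uv[0],yy-uv[1])<32
    m=near&(h[...,1]>110)&((h[...,0]>24)|(h[...,0]<8))&(h[...,0]<35)&(h[...,2]>60)
    M[n]=hullmask(comp(m,uv)); print(n,uv.round(0),M[n].sum(),cv2.boundingRect(M[n].astype(np.uint8)))
for ms in (M,dict(top=M['top']),dict(scene=M['scene'])): print(list(ms)[0],len(ms),np.round(fit(('box',140,52,40),ms,602,-336,.08,80),3))
a=cv2.resize(J['top'][130:260,360:470],None,fx=4,fy=4,interpolation=2);b=cv2.resize(J['scene'][140:280,160:250],None,fx=3.71,fy=3.71,interpolation=2)[:520]
cv2.imwrite('pics/c4.png',np.hstack([a[:len(b)],b])[:,:,::-1].astype(np.uint8))
E
```

```text
t: 9.9
ee_pos: [602.8, -337.1, 98.3]
orientation: [3.139, 0.127, 0.001]
ft_force: [0.2, 0.1, -1.9]
width: 52.1
grasp_force: 30.0
t: 11.8
ee_pos: [573.2, 27.6, 175.3]
orientation: [-3.139, -0.128, -0.002]
ft_force: [0.7, 0.3, 0.5]
width: 87.5
grasp_force: 0.0
t 11.8 p [573.2  27.6 175.3] az -85.31 z [ 0.001  0.    -1.   ] w 87.5 gf 0.0 F [0.7 0.3 0.5] q [0.03 0.41 1.78 0.   0.95 1.52]
turn units [-0.   -0.01  0.51] | shift now [0.36 0.6  1.88] | shift after turn [0.39 0.58 1.88]
top [414. 173.] 242 (408, 161, 18, 15)
scene [198. 218.] 238 (187, 213, 21, 12)
top 2 [ 5.75846e+02 -3.50448e+02  3.12000e-01  2.64400e+00]
top 1 [ 613.154 -334.156   -0.854    2.045]
scene 1 [ 5.46317e+02 -3.58040e+02  3.08000e-01  2.69500e+00]
```

View pics/c4.png

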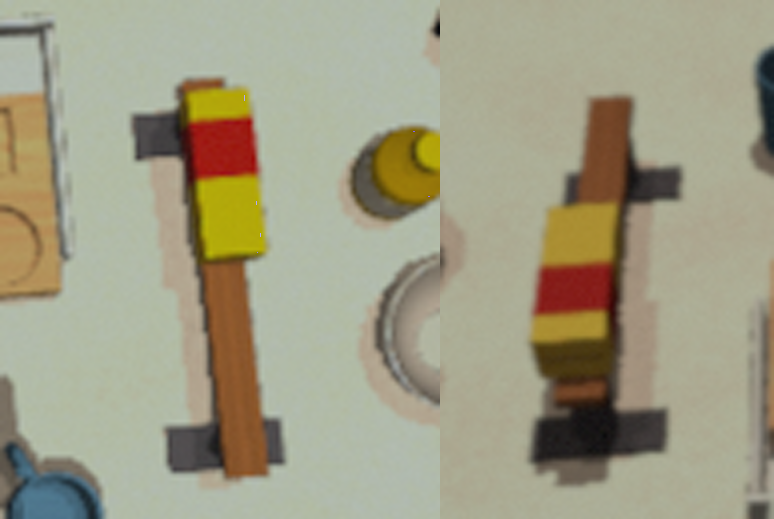

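Carton_a lies along the ledge, at top about (415,173). Allowing for parallax it is centred across the ledge within about 2 mm. Next is carton_b.

```bash
python3 -m jog '[[0.4,0.58,0,0,0,0.5,1],[0,0,0.9,0,0,0,1],[0,0,0.9,0,0,0,1],[0,0,0.7,0,0,0,1],[0,0,0.45,0,0,0,1],[0,0,0,0,0,0,1],[0,0,0,0,0,0,0],[0,0,0,0,0,0,0],[0,0,0,0,0,0,0],[0,0,0,0,0,0,0],[0,0,0,0,0,0,0],[0,0,0,0,0,0,0],[0,0,0,0,0,0,0]]'; python3 p.py 433 -350.5 150 -85.4
```

```text
t: 13.4
ee_pos: [591.5, 3.9, 56.7]
orientation: [-3.141, -0.045, -0.002]
ft_force: [-0.7, 0.5, 5.8]
width: 51.8
grasp_force: 30.0
t 13.4 p [591.5   3.9  56.7] az -88.37 z [ 0.001  0.    -1.   ] w 51.8 gf 30.0 F [-0.7  0.5  5.8] q [-0.01  0.6   1.79  0.    0.74  1.53]
turn units [-0.   -0.01 -0.49] | shift now [-4.21  8.74 -2.34] | shift after turn [-4.66  8.51 -2.33]
```

```bash
python3 -m jog '[[0,0,-0.6,0,0,0,0],[0,0,-0.9,0,0,0,0],[0,0,-0.85,0,0,-0.5,0],[-0.35,0.65,0,0,0,0,0],[-0.45,0.8,0,0,0,0,0],[-0.45,0.8,0,0,0,0,0],[-0.45,0.8,0,0,0,0,0],[-0.45,0.8,0,0,0,0,0],[-0.45,0.8,0,0,0,0,0],[-0.45,0.8,0,0,0,0,0],[-0.45,0.8,0,0,0,0,0],[-0.45,0.8,0,0,0,0,0],[-0.4,0.8,0,0,0,0,0],[-0.3,0.4,0,0,0,0,0],[0,0,0,0,0,0,0],[0,0,0,0,0,0,0]]'; python3 p.py 433 -350.5 97 -85.4
```

```text
t: 15.0
ee_pos: [431.8, -339.9, 149.6]
orientation: [-3.138, -0.125, 0.001]
ft_force: [-0.1, 1.0, -2.2]
width: 51.7
grasp_force: 30.0
t 15.0 p [ 431.8 -339.9  149.6] az -85.44 z [-0.     0.001 -1.   ] w 51.7 gf 30.0 F [-0.1  1.  -2.2] q [-0.69  0.41  1.85  0.    0.88  0.8 ]
turn units [-0.01  0.   -0.01] | shift now [0.01 0.27 1.31] | shift after turn [0.01 0.27 1.31]
```

```bash
python3 -m jog '[[0,0.27,0,0,0,0,0],[0,0,0.6,0,0,0,0],[0,0,0.5,0,0,0,0],[0,0,0.2,0,0,0,0],[0,0,0,0,0,0,0],[0,0,0,0,0,0,0]]'; python3 -m jog '[[0,0,0,0,0,0,0.75],[0,0,0,0,0,0,0.75],[0,0,0,0,0,0,0.75],[0,0,0,0,0,0,0.75],[0,0,-0.4,0,0,0,0.75],[0,0,-0.8,0,0,0,1],[0,0,-0.7,0,0,0,1],[0.1,-0.6,0,0,0,-1,1],[0.1,-0.9,0,0,0,-1,1],[0.2,-0.9,0,0,0,-1,1],[0.3,-0.9,0,0,0,-1,1],[0.3,-0.9,0,0,0,-1,1],[0.4,-0.9,0,0,0,-1,1],[0.5,-0.8,0,0,0,-1,1],[0.5,-0.8,0,0,0,-1,1],[0.6,-0.7,0,0,0,-1,1],[0.7,-0.7,0,0,0,-1,1],[0.7,-0.5,0,0,0,-1,1],[0.8,-0.4,0,0,0,-1,1],[0.9,-0.3,0,0,0,-1,1]]'; python3 -m jog '[[0.9,-0.2,0,0,0,-1,1],[0.9,-0.1,0,0,0,-1,1]]'
python3 p.py 413 245 110 0;python3 - <<'E'
from h import *
import pickle
J={n:avg(n,5) for n in('top','scene')};pickle.dump(J,open('avg1.pkl','wb'))
for n in J: cv2.imwrite(f'pics/{n}1.png',J[n][:,:,::-1].astype(np.uint8))
a=cv2.resize(J['top'][125:275,180:445],None,fx=3,fy=3,interpolation=2)
cv2.imwrite('pics/c5.png',a[:,:,::-1].astype(np.uint8))
E
```

```text
t: 15.6
ee_pos: [433.7, -350.9, 98.1]
orientation: [3.139, 0.128, 0.0]
ft_force: [-0.0, -0.4, 0.1]
width: 52.3
grasp_force: 30.0
t: 17.6
ee_pos: [366.5, 116.9, 174.2]
orientation: [2.355, 2.078, 0.001]
ft_force: [-0.3, -0.8, 0.5]
width: 87.8
grasp_force: 0.0
t: 17.8
ee_pos: [360.2, 190.1, 174.2]
orientation: [2.125, 2.314, 0.001]
ft_force: [0.2, -0.0, -0.8]
width: 87.9
grasp_force: 0.0
t 17.8 p [360.2 190.1 174.2] az 4.88 z [ 0.001  0.    -1.   ] w 87.9 gf 0.0 F [ 0.2 -0.  -0.8] q [ 0.46  0.18  2.13 -0.    0.83  0.37]
turn units [ 0.01 -0.    0.81] | shift now [1.26 1.43 1.61] | shift after turn [1.37 1.32 1.61]
```

View pics/c5.png

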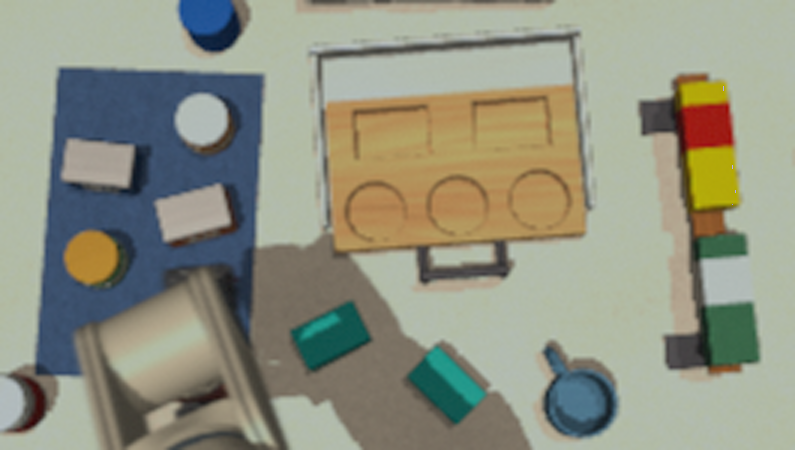

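Both cartons lie flat on the ledge, at top (415,173) and (422,225), and all five pockets are empty. I'll refit the tray and check the camera bias against the cartons, since their lateral positions are known.

```bash
python3 - <<'E'
from h import *
import pickle
J=pickle.load(open('avg1.pkl','rb'))
yy,xx=np.indices((400,640))
H={n:cv2.cvtColor(J[n].astype(np.uint8),cv2.COLOR_RGB2HSV).astype(int) for n in J}
def rep(k,kind,M,r,z,a=0):
    for ms in [M]+[{n:M[n]} for n in M]:
        print(k,list(ms)[0],len(ms),np.round(fit(kind,ms,r[0],r[1],a,z),3).tolist())
def ca(n):
    h=H[n];uv=proj([602,-337,100],n)[0]
    m=(np.hypot(xx-uv[0],yy-uv[1])<30)&(h[...,1]>150)&(((h[...,0]>22)&(h[...,0]<35))|(h[...,0]<7))
    m=cv2.morphologyEx(m.astype(np.uint8),cv2.MORPH_CLOSE,np.ones((5,5)))>0
    return hullmask(comp(m,uv))
M={n:ca(n) for n in J};print([m.sum() for m in M.values()])
rep('carton_a true(~602,-337.0)',('box',140,52,40),M,(602,-337),80,.08)
def wood(n,uv):
    h=H[n];m=(h[...,0]>9)&(h[...,0]<24)&(h[...,1]>90)&(h[...,2]>60);return hullmask(comp(m,uv))
W={n:wood(n,uv) for n,uv in(('top',(335,186)),('scene',(302,230)))}
print([cv2.boundingRect(m.astype(np.uint8)) for m in W.values()])
rep('tray',('box',176,290,28),W,(590,-60),12)
# rim-based check of pockets: dark arcs in top image around predicted centres
E
```

```text
[np.int64(756), np.int64(780)]
carton_a true(~602,-337.0) top 2 [597.888, -339.908, 0.072, 0.22]
carton_a true(~602,-337.0) top 1 [598.637, -341.237, 0.078, 0.063]
carton_a true(~602,-337.0) scene 1 [575.681, -340.238, 0.104, 0.294]
[(290, 155, 86, 55), (249, 204, 107, 58)]
tray top 2 [589.912, -59.513, 0.062, 0.049]
tray top 1 [588.321, -62.318, 0.056, 0.019]
tray scene 1 [594.415, -56.458, 0.066, 0.021]
```

```bash
python3 -m jog '[[0.7,0.65,0.1,0,0,0.8,1],[0.67,0.67,0.1,0,0,0,1],[0,0,0,0,0,0,1],[0,0,0,0,0,0,1]]'; python3 p.py 413 245 40 0
```

```text
t: 18.7
ee_pos: [410.9, 244.7, 165.4]
orientation: [-2.225, -2.217, 0.002]
ft_force: [-0.5, 0.1, -0.3]
width: 88.0
grasp_force: 0.0
t 18.7 p [410.9 244.7 165.4] az -0.2 z [-0.001 -0.001 -1.   ] w 88.0 gf 0.0 F [-0.5  0.1 -0.3] q [ 0.51  0.29  1.99 -0.    0.86  0.52]
turn units [-0.01  0.01 -0.03] | shift now [0.01 0.06 3.14] | shift after turn [0.01 0.05 3.14]
```

```bash
python3 -m jog '[[0.05,0.05,0.9,0,0,0,1],[0,0,0.9,0,0,0,1],[0,0,0.9,0,0,0,1],[0,0,0.4,0,0,0,1],[0,0,0.27,0,0,0,1],[0,0,0,0,0,0,0],[0,0,0,0,0,0,0],[0,0,0,0,0,0,0],[0,0,0,0,0,0,0],[0,0,0,0,0,0,0],[0,0,0,0,0,0,0]]'; python3 -m jog '[[0,0,0,0,0,0,1],[0,0,0,0,0,0,1],[0,0,0,0,0,0,1],[0,0,-0.8,0,0,-1,1],[0,0,0,0,0,-1,1],[0,0,0,0,0,-1,1],[0,0,0,0,0,-1,1],[0,0,0,0,0,-1,1],[0,0,0,0,0,-1,1],[0,0,0,0,0,-1,1],[0,0,0,0,0,-1,1],[0,0,0,0,0,-1,1],[0,0,0,0,0,-1,1],[0,0,0,0,0,-1,1],[0,0,0,0,0,-1,1]]';python3 p.py 413 246.5 30 90
```

```text
t: 19.8
ee_pos: [413.7, 247.5, 32.1]
orientation: [2.224, 2.218, 0.003]
ft_force: [0.6, -1.6, 8.3]
width: 61.8
grasp_force: 30.0
t: 21.3
ee_pos: [412.9, 247.2, 63.0]
orientation: [-0.489, -3.103, 0.0]
ft_force: [-0.3, 0.8, 0.4]
width: 87.5
grasp_force: 0.0
t 21.3 p [412.9 247.2  63. ] az 72.08 z [-0. -0. -1.] w 87.5 gf 0.0 F [-0.3  0.8  0.4] q [ 0.51  0.48  2.04  0.    0.62 -0.74]
turn units [-0.   -0.   -2.99] | shift now [-0.01 -0.01  0.82] | shift after turn [-0.   -0.02  0.82]
```

```bash
python3 -m jog '[[0,0,0,0,0,-1,1],[0,0,0,0,0,-1,1],[0,0,0,0,0,-1,1],[0,0,0.5,0,0,0,1],[0,0,0.3,0,0,0,1],[0,0,0,0,0,0,0],[0,0,0,0,0,0,0],[0,0,0,0,0,0,0],[0,0,0,0,0,0,0],[0,0,0,0,0,0,0],[0,0,0,0,0,0,0]]';python3 p.py; python3 -m jog '[[0,0,0,0,0,0,1],[0,0,0,0,0,0,1],[0,0,0,0,0,0,1],[0,0,-0.7,0,0,0,1],[0,0,-0.9,0,0,0,1],[0,0,-0.9,0,0,0,1],[0,0,-0.3,0,0,1,1],[0,-0.4,0,0,0,1,1],[0,-0.8,0,0,0,1,1],[-0.1,-0.9,0,0,0,1,1],[-0.2,-0.9,0,0,0,1,1],[-0.4,-0.8,0,0,0,1,1],[-0.5,-0.7,0,0,0,1,1],[-0.6,-0.6,0,0,0,1,1],[-0.7,-0.5,0,0,0,1,1],[-0.8,-0.5,0,0,0,1,1],[-0.8,-0.3,0,0,0,1,1],[-0.8,-0.2,0,0,0,1,1],[-0.8,0,0,0,0,1,1],[-0.8,0.2,0,0,0,1,1]]'; python3 p.py 463.3 -66.4 60 3.5
python3 - <<'E'
from h import *
import pickle
J={n:avg(n,5) for n in('top','scene')};pickle.dump(J,open('avg2.pkl','wb'))
hsv={n:cv2.cvtColor(J[n].astype(np.uint8),cv2.COLOR_RGB2HSV).astype(int) for n in J}
L=lambda h:(h[...,1]<60)&(h[...,2]>125)
def cen(n,uv,f):
    m=f(hsv[n]); yy,xx=np.indices(m.shape); m=comp(m&(np.hypot(xx-uv[0],yy-uv[1])<20),uv)
    return np.argwhere(m)[:,::-1].mean(0), m.sum()
a,b=proj([413,247,61],'top')[0],proj([413,247,61],'scene')[0]
for n,u in(('top',a),('scene',b)):
    c,k=cen(n,u,L);print(n,u.round(1),c.round(1),k,ray(c,n,61).round(1))
cv2.imwrite('pics/top2.png',cv2.resize(J['top'][100:300,160:460],None,fx=2.6,fy=2.6,interpolation=2)[:,:,::-1].astype(np.uint8))
E
```

```text
t: 22.4
ee_pos: [413.3, 247.4, 31.5]
orientation: [0.005, 3.141, 0.001]
ft_force: [-0.1, 0.8, 3.5]
width: 61.8
grasp_force: 30.0
t 22.4 p [413.3 247.4  31.5] az 89.82 z [ 0.001  0.    -1.   ] w 61.8 gf 30.0 F [-0.1  0.8  3.5] q [ 0.51  0.54  2.04  0.    0.55 -1.05]
t: 24.4
ee_pos: [429.7, -175.2, 143.0]
orientation: [-2.111, -2.325, 0.0]
ft_force: [-0.0, 0.4, 1.0]
width: 87.7
grasp_force: 0.0
t 24.4 p [ 429.7 -175.2  143. ] az 5.53 z [-0.001  0.    -1.   ] w 87.7 gf 0.0 F [-0.   0.4  1. ] q [-0.41  0.31  2.04 -0.    0.79 -0.51]
turn units [-0.01 -0.    0.34] | shift now [2.63 1.1  2.07] | shift after turn [2.66 1.   2.07]
top [241.6 231.8] [242.6 232.5] 258 [410.7 243.4  61. ]
scene [396.4 179.2] [398.9 174.1] 662 [388.2 258.8  61. ]
```

```bash
python3 -m jog '[[0.8,0.3,0,0,0,0.34,0.6],[0.95,0.3,0,0,0,0,0.6],[0.95,0.4,0,0,0,0,0.6],[0,0,0.8,0,0,0,0.6],[0,0,0.8,0,0,0,0.6],[0,0,0.47,0,0,0,0.6],[0,0,0,0,0,0,0.6]]'; python3 p.py 463.8 -65.5 60 3.5;  python3 -m jog '[[0,0,0,0,0,0,0.12],[0,0,0,0,0,0,0.12],[0,0,0,0,0,0,0.12],[0,0,0,0,0,0,0.12],[0,0,0,0,0,0,0.12],[0,0,0,0,0,0,0.12],[0,0,0,0,0,0,0],[0,0,0,0,0,0,0],[0,0,0,0,0,0,0],[0,0,0,0,0,0,0]]'; python3 p.py
```

```text
t: 25.6
ee_pos: [459.9, -62.2, 58.3]
orientation: [-2.143, -2.292, 0.004]
ft_force: [-0.6, 0.6, 0.1]
width: 52.9
grasp_force: 0.0
t 25.6 p [459.9 -62.2  58.3] az 3.87 z [-0.005  0.001 -1.   ] w 52.9 gf 0.0 F [-0.6  0.6  0.1] q [-0.16  0.48  2.07 -0.    0.6  -0.23]
turn units [-0.05 -0.01  0.06] | shift now [-0.09  0.09 -0.04] | shift after turn [-0.09  0.09 -0.04]
t: 26.6
ee_pos: [462.9, -63.2, 60.8]
orientation: [2.146, 2.292, 0.002]
ft_force: [3.1, 1.5, 6.0]
width: 11.1
grasp_force: 30.0
t 26.6 p [462.9 -63.2  60.8] az 3.78 z [ 0.002 -0.    -1.   ] w 11.1 gf 30.0 F [3.1 1.5 6. ] q [-0.16  0.47  2.07  0.    0.6  -0.23]
```

```bash
python3 -m jog '[[0,0,0,0,0,0,0.6],[0,0,0,0,0,0,0.6],[0,0,0,0,0,0,0.6],[0,0,0,0,0,0,0.6],[0,0,-0.7,0,0,0,0.6],[0,0,-0.9,0,0,0,1],[0,0,-0.8,0,0,0,1],[-0.8,0,0,0,0,-1,1],[-0.9,0.2,0,0,0,-1,1],[-0.9,0.1,0,0,0,0,1],[-0.9,0.1,0,0,0,0,1],[-0.9,0.2,0,0,0,0,1],[-0.9,0.2,0,0,0,0,1],[-0.9,0.1,0,0,0,0,1],[-0.7,0,0,0,0,0,1],[0,0,0,0,0,0,1]]'; python3 p.py 536.9 242.3 30 14.9
python3 - <<'E'
from h import *
import pickle
J={n:avg(n,6) for n in('top','scene')};pickle.dump(J,open('avg3.pkl','wb'))
off=np.array([1.0,0.7])
H={n:cv2.cvtColor(J[n].astype(np.uint8),cv2.COLOR_RGB2HSV).astype(int) for n in J}
def wood(n,uv):
    h=H[n];m=(h[...,0]>9)&(h[...,0]<24)&(h[...,1]>90)&(h[...,2]>60);return hullmask(comp(m,uv))
W=wood('top',(332,186));S=wood('scene',(302,230));print(W.sum(),S.sum())
r=fit(('box',176,290,28),dict(top=W),590,-60,.06,12);print('top',np.round(r,3),'scene',np.round(fit(('box',176,290,28),dict(scene=S),590,-60,.06,12),3))
c=np.array([590.8,-58.0]);th=.061;A=np.array([[np.cos(th),-np.sin(th)],[np.sin(th),np.cos(th)]])
for k,u in dict(r0=(305.3,195.7),r1=(332.3,193.7),r2=(360,191.7),o0=(310.7,168.7),o1=(350.7,166.3)).items():
    w=ray(np.array(u)-off,'top',40)[:2];print(k,w.round(1),'tray frame',(A.T@(w-c)).round(1))
# rectified view of the tray top, 2 px/mm
q=np.array([[-90,-150],[90,-150],[90,150],[-90,150]])*1.
P=np.c_[q@A.T+c,[40]*4];uv=(proj(P,'top')+off).astype(np.float32)
dst=np.array([[(y+150)*2,(90-x)*2] for x,y in q],np.float32)
im=cv2.warpPerspective(J['top'].astype(np.uint8),cv2.getPerspectiveTransform(uv,dst),(600,360),flags=cv2.INTER_CUBIC)
for x in range(-80,81,20): cv2.line(im,(0,int((90-x)*2)),(6 if x else 12,int((90-x)*2)),(255,0,0),1)
for y in (-95,-70,0,70,95):
    for x in(46,-46): cv2.drawMarker(im,(int((y+150)*2),int((90-x)*2)),(255,0,0),0,8,1)
cv2.imwrite('pics/tray.png',im[:,:,::-1])
E
```

```text
t: 28.2
ee_pos: [562.1, -324.7, 155.9]
orientation: [1.898, 2.502, -0.001]
ft_force: [0.1, -0.3, -1.1]
width: 87.9
grasp_force: 0.0
t 28.2 p [ 562.1 -324.7  155.9] az 15.65 z [ 0.001 -0.001 -1.   ] w 87.9 gf 0.0 F [ 0.1 -0.3 -1.1] q [-0.54  0.53  1.62 -0.    0.99 -0.81]
turn units [0.   0.01 0.12] | shift now [13.82  3.22  3.13] | shift after turn [13.86  3.04  3.15]
4267 5368
top [ 5.87701e+02 -6.26550e+01  6.00000e-02  1.80000e-02] scene [ 5.93986e+02 -5.69450e+01  6.10000e-02  2.00000e-02]
r0 [540.8  34.8] tray frame [-44.2  95.6]
r1 [547.1 -58.9] tray frame [-43.7   1.8]
r2 [ 553.3 -154.8] tray frame [-43.3 -94.4]
o0 [636.2  15.6] tray frame [49.8 70.7]
o1 [ 643.5 -124.2] tray frame [ 48.5 -69.3]
```

View pics/tray.png

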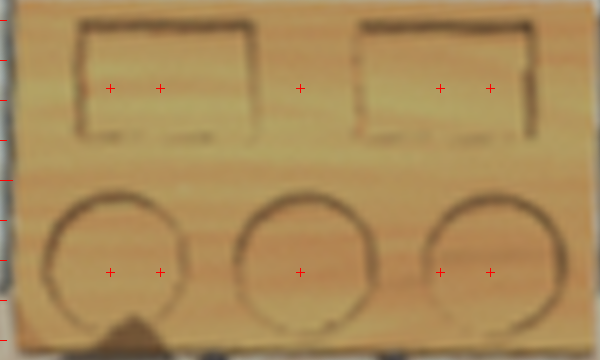

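The rectified tray shows all five pockets where expected, within 2 to 3 mm of their nominal positions. I swung to the ledge side instead of the mat, but the tool passed well above everything. Next I'll re-measure the mat objects from here.

```bash
cat > look.py <<'E'
from h import *
J=avg('top',3);h=cv2.cvtColor(J.astype(np.uint8),cv2.COLOR_RGB2HSV).astype(int)
poly=(proj([[370,190,1],[370,410,1],[690,410,1],[690,190,1]],'top')).astype(np.int32)
r=np.zeros((400,640),np.uint8);cv2.fillPoly(r,[poly],1)
L=(h[...,1]<60)&(h[...,2]>140)&(r>0);B=(h[...,0]>12)&(h[...,0]<24)&(h[...,1]>150)&(h[...,2]>120)&(r>0)
for nm,m in(('steel/white',L),('brass',B)):
    m=cv2.morphologyEx(m.astype(np.uint8),cv2.MORPH_OPEN,np.ones((2,2)))
    k,l,s,c=cv2.connectedComponentsWithStats(m)
    for i in range(1,k):
        if not 150<s[i,4]<450: continue
        p=np.argwhere(l==i)[:,::-1]-np.array([1.1,.75]);w=np.array([ray(q,'top',61)[:2] for q in p]);e=np.linalg.eigh(np.cov(w.T))
        a=np.degrees(np.arctan2(e[1][1,0],e[1][0,0]));a=(a+90)%180-90
        print(nm,s[i,4],w.mean(0).round(1),'short az',a.round(1),np.sqrt(12*e[0]).round(0))
E
python3 look.py
python3 -m jog '[[0.5,0.1,0,0,0,0.12,1],[0.85,0.19,0,0,0,0,1],[0.9,0.2,0,0,0,0,1],[0.9,0.2,0,0,0,0,1],[0.9,0.2,0,0,0,0,1],[0.9,0.2,0,0,0,0,1],[0.9,0.2,0,0,0,0,1],[0.9,0.2,0,0,0,0,1],[0.9,0.2,0,0,0,0,1],[0.9,0.2,0,0,0,0,1],[0.9,0.2,0,0,0,0,1],[0.9,0.2,0,0,0,0,1],[0.9,0.2,0,0,0,0,1],[0.9,0.2,0,0,0,0,1],[0.9,0.2,0,0,0,0,1],[0.8,0.15,0,0,0,0,1],[0,0,0,0,0,0,1],[0,0,0,0,0,0,1]]'; python3 p.py 536.9 242.3 30 14.9
```

```text
steel/white 237 [646.4 234. ] short az -18.6 [52. 53.]
steel/white 283 [595.3 352.2] short az -7.0 [46. 76.]
steel/white 296 [537.2 241.7] short az 14.8 [47. 76.]
steel/white 239 [413.2 246.4] short az -85.6 [51. 52.]
brass 230 [486.5 355.9] short az 6.6 [51. 51.]
t: 30.75
ee_pos: [534.4, 245.2, 156.1]
orientation: [1.909, 2.495, -0.001]
ft_force: [0.7, 0.2, 0.5]
width: 88.0
grasp_force: 0.0
t 30.8 p [534.4 245.2 156.1] az 15.16 z [-0. -0. -1.] w 88.0 gf 0.0 F [0.7 0.2 0.5] q [ 0.41  0.45  1.76 -0.    0.93  0.15]
turn units [-0.    0.    0.04] | shift now [-0.09  0.04  3.15] | shift after turn [-0.09  0.04  3.15]
```

```bash
python3 -m jog '[[-0.08,0.05,0.9,0,0,0,1],[0,0,0.9,0,0,0,1],[0,0,0.9,0,0,0,1],[0,0,0.4,0,0,0,1],[0,0,0.04,0,0,0,1],[0,0,0,0,0,0,0],[0,0,0,0,0,0,0],[0,0,0,0,0,0,0],[0,0,0,0,0,0,0],[0,0,0,0,0,0,0],[0,0,0,0,0,0,0],[0,0,0,0,0,0,0]]'; python3 p.py 643 -124.1 130 3.5
```

```text
t: 31.95
ee_pos: [537.8, 242.5, 31.4]
orientation: [1.911, 2.493, 0.001]
ft_force: [-0.9, -0.9, 6.6]
width: 50.0
grasp_force: 30.0
t 31.9 p [537.8 242.5  31.4] az 15.07 z [ 0.001  0.    -1.   ] w 50.0 gf 30.0 F [-0.9 -0.9  6.6] q [0.4  0.64 1.8  0.   0.7  0.14]
turn units [ 0.01 -0.    1.93] | shift now [-9.53  0.16 -2.47] | shift after turn [-9.31  2.07 -2.47]
```

```bash
python3 -m jog '[[0,0,-0.6,0,0,0,0],[0,0,-0.9,0,0,0,0],[0,0,-0.9,0,0,0.93,0],[0,0,-0.05,0,0,1,0],[-0.5,0.1,0,0,0,0,0],[-0.8,0.2,0,0,0,0,0],[-0.9,0.2,0,0,0,0,0],[-0.9,0.2,0,0,0,0,0],[-0.9,0.2,0,0,0,0,0],[-0.9,0.2,0,0,0,0,0],[-0.9,0.2,0,0,0,0,0],[-0.9,0.2,0,0,0,0,0],[-0.9,0.2,0,0,0,0,0],[-0.9,0.2,0,0,0,0,0],[-0.6,0.15,0,0,0,0,0],[-0.25,0.1,0,0,0,0,0],[0,0,0,0,0,0,0],[0,0,0,0,0,0,0],[0,0,0,0,0,0,0]]'; python3 p.py 643 -124.1 78 3.5
```

```text
t: 33.85
ee_pos: [645.5, -124.3, 128.4]
orientation: [-2.151, -2.289, 0.001]
ft_force: [-0.6, 0.5, -2.4]
width: 50.3
grasp_force: 30.0
t 33.9 p [ 645.5 -124.3  128.4] az 3.56 z [-0.001  0.    -1.   ] w 50.3 gf 30.0 F [-0.6  0.5 -2.4] q [-0.21  0.58  1.61  0.    0.95 -0.27]
turn units [-0.01 -0.01  0.01] | shift now [ 0.01 -0.06  1.26] | shift after turn [ 0.01 -0.06  1.26]
```

```bash
python3 -m jog '[[0.01,-0.06,0.6,0,0,0,0],[0,0,0.6,0,0,0,0],[0,0,0,0,0,0,0],[0,0,0,0,0,0,0]]'; python3 p.py 643 -124.1 60 3.5;  python3 -m jog '[[0,0,0.2,0,0,0,0],[0,0,0.2,0,0,0,0],[0,0,0,0,0,0,0]]';python3 p.py 643 -124.1 51 3.5
```

```text
t: 34.25
ee_pos: [643.4, -124.6, 80.7]
orientation: [-2.151, -2.288, 0.001]
ft_force: [0.0, 0.2, -2.4]
width: 49.9
grasp_force: 30.0
t 34.2 p [ 643.4 -124.6   80.7] az 3.55 z [-0.001  0.    -1.   ] w 49.9 gf 30.0 F [ 0.   0.2 -2.4] q [-0.21  0.64  1.64  0.    0.87 -0.27]
turn units [-0.01 -0.    0.01] | shift now [ 0.01 -0.01  0.52] | shift after turn [ 0.01 -0.01  0.52]
t: 34.55
ee_pos: [643.0, -125.3, 63.9]
orientation: [-2.152, -2.287, 0.001]
ft_force: [-0.4, -0.3, -3.3]
width: 49.8
grasp_force: 30.0
t 34.5 p [ 643.  -125.3   63.9] az 3.49 z [-0.001  0.    -1.   ] w 49.8 gf 30.0 F [-0.4 -0.3 -3.3] q [-0.21  0.66  1.64  0.    0.84 -0.27]
turn units [-0.01 -0.   -0.  ] | shift now [0.03 0.   0.32] | shift after turn [0.03 0.   0.32]
```

```bash
python3 -m jog '[[0.02,0,0.15,0,0,0,0],[0,0,0.15,0,0,0,0],[0,0,0.04,0,0,0,0],[0,0,0,0,0,0,0]]';python3 p.py;python3 -m jog '[[0,0,0,0,0,0,0.75],[0,0,0,0,0,0,0.75],[0,0,0,0,0,0,0.75],[0,0,0,0,0,0,0.75],[0,0,-0.5,0,0,0,0.75],[0,0,-0.9,0,0,0,0.75],[0,0,-0.9,0,0,0,1],[0.6,0,0,0,0,0,1],[0.9,0,0,0,0,0,1],[0.9,0,0,0,0,0,1],[0.9,0,0,0,0,1,1],[0.9,0,0,0,0,0.7,1]]';python3 p.py 595.3 352.9 31.4 -7; python3 look.py
```

```text
t: 34.95
ee_pos: [643.6, -124.7, 51.4]
orientation: [2.153, 2.288, 0.0]
ft_force: [-1.3, -0.5, 2.5]
width: 50.0
grasp_force: 30.0
t 35.0 p [ 643.6 -124.7   51.4] az 3.48 z [ 0.  0. -1.] w 50.0 gf 30.0 F [-1.3 -0.5  2.5] q [-0.21  0.68  1.64  0.    0.82 -0.27]
t: 36.15
ee_pos: [636.6, 44.2, 143.1]
orientation: [-2.352, -2.083, 0.0]
ft_force: [0.8, 0.3, -0.0]
width: 87.8
grasp_force: 0.0
t 36.1 p [636.6  44.2 143.1] az -6.95 z [-0. -0. -1.] w 87.8 gf 0.0 F [ 0.8  0.3 -0. ] q [ 0.05  0.54  1.65 -0.    0.95  0.17]
turn units [-0.    0.    0.01] | shift now [ 7.54 -1.96  2.79] | shift after turn [ 7.53 -1.96  2.79]
steel/white 238 [646.5 234.1] short az -22.4 [52. 54.]
steel/white 284 [595.2 352.5] short az -7.5 [45. 76.]
steel/white 239 [413.2 246.4] short az -85.6 [51. 52.]
brass 229 [486.4 356. ] short az 3.2 [50. 52.]
```

```bash
python3 -m jog '[[0.7,-0.2,0,0,0,0,1],[0.9,-0.25,0,0,0,0,1],[0.9,-0.25,0,0,0,0,1],[0.9,-0.25,0,0,0,0,1],[0.9,-0.25,0,0,0,0,1],[0.9,-0.25,0,0,0,0,1],[0.9,-0.25,0,0,0,0,1],[0.9,-0.2,0,0,0,0,1],[0.5,-0.06,0,0,0,0,1],[0.03,0,0,0,0,0,1],[0,0,0,0,0,0,1],[0,0,0,0,0,0,1]]'; python3 p.py 595.3 352.9 31.4 -7
```

```text
t: 37.5
ee_pos: [594.8, 349.5, 142.9]
orientation: [2.349, 2.086, -0.001]
ft_force: [-0.2, -1.3, -0.4]
width: 87.8
grasp_force: 0.0
t 37.5 p [594.8 349.5 142.9] az -6.78 z [-0.001 -0.001 -1.   ] w 87.8 gf 0.0 F [-0.2 -1.3 -0.4] q [ 0.51  0.6   1.53 -0.    1.01  0.63]
turn units [-0.    0.01  0.04] | shift now [0.09 0.   2.79] | shift after turn [0.09 0.   2.79]
```

```bash
python3 -m jog '[[0.09,0,0.9,0,0,0,1],[0,0,0.9,0,0,0,1],[0,0,0.6,0,0,0,1],[0,0,0.4,0,0,0,1],[0,0,0,0,0,0,0],[0,0,0,0,0,0,0],[0,0,0,0,0,0,0],[0,0,0,0,0,0,0],[0,0,0,0,0,0,0],[0,0,0,0,0,0,0],[0,0,0,0,0,0,0]]'; python3 p.py; python3 -m jog '[[0,0,-0.6,0,0,0,0],[0,0,-0.9,0,0,0,0],[0,0,-0.9,0,0,-0.75,0],[0,0,-0.05,0,0,-1,0],[0,0,0,0,0,0,0]]';python3 p.py 634.6 15.7 130 3.5
```

```text
t: 38.6
ee_pos: [595.6, 355.3, 32.3]
orientation: [2.347, 2.087, 0.003]
ft_force: [0.7, -0.6, 6.6]
width: 49.6
grasp_force: 30.0
t 38.6 p [595.6 355.3  32.3] az -6.71 z [ 0.002  0.001 -1.   ] w 49.6 gf 30.0 F [ 0.7 -0.6  6.6] q [ 0.52  0.75  1.55 -0.    0.84  0.64]
t: 39.1
ee_pos: [595.2, 355.2, 130.3]
orientation: [2.145, 2.294, 0.003]
ft_force: [0.6, -0.0, -3.5]
width: 50.0
grasp_force: 30.0
t 39.1 p [595.2 355.2 130.3] az 3.85 z [ 0.002  0.001 -1.   ] w 50.0 gf 30.0 F [ 0.6 -0.  -3.5] q [0.52 0.62 1.53 0.   0.99 0.45]
turn units [ 0.01 -0.01  0.06] | shift now [-8.53  0.41  0.  ] | shift after turn [-8.53  0.47  0.01]
```

```bash
python3 -m jog '[[-0.5,0.03,0,0,0,0.06,0],[-0.8,0.05,0,0,0,0,0],[-0.9,0.05,0,0,0,0,0],[-0.9,0.05,0,0,0,0,0],[-0.9,0.05,0,0,0,0,0],[-0.9,0.05,0,0,0,0,0],[-0.9,0.05,0,0,0,0,0],[-0.9,0.05,0,0,0,0,0],[-0.9,0.05,0,0,0,0,0],[-0.6,0.04,0,0,0,0,0],[-0.25,0,0,0,0,0,0],[0,0,0,0,0,0,0],[0,0,0,0,0,0,0],[0,0,0,0,0,0,0]]'; python3 p.py 634.6 17.7 80 3.5
```

```text
t: 40.5
ee_pos: [633.6, 19.8, 128.8]
orientation: [-2.153, -2.287, 0.0]
ft_force: [-0.2, 0.5, -2.0]
width: 49.5
grasp_force: 30.0
t 40.5 p [633.6  19.8 128.8] az 3.47 z [-0.001  0.    -1.   ] w 49.5 gf 30.0 F [-0.2  0.5 -2. ] q [ 0.01  0.55  1.67  0.    0.92 -0.05]
turn units [-0.01 -0.   -0.01] | shift now [-0.05  0.02  1.22] | shift after turn [-0.05  0.02  1.22]
```

```bash
python3 -m jog '[[-0.05,0.02,0.6,0,0,0,0],[0,0,0.6,0,0,0,0],[0,0,0,0,0,0,0],[0,0,0.2,0,0,0,0],[0,0,0.2,0,0,0,0],[0,0,0,0,0,0,0]]'; python3 p.py 634.6 17.7 52 3.5;  python3 -m jog '[[0,0,0.15,0,0,0,0],[0,0,0.13,0,0,0,0],[0,0,0,0,0,0,0]]';python3 p.py 634.6 17.7 51 3.5
```

```text
t: 41.1
ee_pos: [634.6, 17.0, 64.7]
orientation: [-2.153, -2.287, 0.001]
ft_force: [-0.3, 0.4, -3.2]
width: 50.2
grasp_force: 30.0
t 41.1 p [634.6  17.   64.7] az 3.45 z [-0.001 -0.    -1.   ] w 50.2 gf 30.0 F [-0.3  0.4 -3.2] q [ 0.01  0.64  1.69 -0.    0.81 -0.05]
turn units [-0.01 -0.   -0.01] | shift now [0.02 0.   0.32] | shift after turn [0.02 0.   0.32]
t: 41.4
ee_pos: [634.4, 16.6, 53.3]
orientation: [-2.154, -2.286, 0.001]
ft_force: [-0.4, -0.2, -2.5]
width: 49.8
grasp_force: 30.0
t 41.4 p [634.4  16.6  53.3] az 3.42 z [-0.001 -0.    -1.   ] w 49.8 gf 30.0 F [-0.4 -0.2 -2.5] q [ 0.01  0.66  1.69  0.    0.79 -0.05]
turn units [-0.01 -0.   -0.01] | shift now [0.03 0.01 0.06] | shift after turn [0.03 0.01 0.06]
```

```bash
python3 -m jog '[[0,0,0.05,0,0,0,0],[0,0,0,0,0,0,0.75],[0,0,0,0,0,0,0.75],[0,0,0,0,0,0,0.75],[0,0,0,0,0,0,0.75],[0,0,-0.5,0,0,0,0.75],[0,0,-0.9,0,0,0,0.75],[0,0,-0.9,0,0,0,1],[0.5,0,0,0,0,-1,1],[0.9,0,0,0,0,-1,1],[0.9,0.1,0,0,0,-1,1],[0.8,0.2,0,0,0,-1,1],[0,0,0,0,0,-1,1],[0,0,0,0,0,-1,1],[0,0,0,0,0,-1,1],[0,0,0,0,0,0,1],[0,0,0,0,0,0,1]]'; python3 look.py; python3 p.py 646.4 234.7 31.4 45; python3 -c "
from h import *
print('salt',ray((251,130),'top',40).round(0))"
```

```text
t: 43.1
ee_pos: [617.8, 140.6, 143.9]
orientation: [1.196, 2.905, 0.0]
ft_force: [-0.0, -0.2, -1.0]
width: 88.1
grasp_force: 0.0
brass 226 [486.1 356. ] short az -1.1 [50. 52.]
t 43.2 p [617.9 140.5 143.9] az 45.32 z [ 0. -0. -1.] w 88.0 gf 0.0 F [-0.3  1.  -0.2] q [ 0.2   0.53  1.66 -0.    0.95 -0.59]
turn units [0.   0.   0.05] | shift now [1.15 2.18 2.81] | shift after turn [1.16 2.17 2.81]
salt [776. 223.  40.]
```

```bash
python3 -m jog '[[0.35,0.7,0,0,0,0,1],[0.4,0.75,0,0,0,0,1],[0.4,0.72,0,0,0,0,1],[0,0,0.8,0,0,0,1],[0,0,0.9,0,0,0,1],[0,0,0.7,0,0,0,1],[0,0,0.4,0,0,0,1],[0,0,0,0,0,0,0],[0,0,0,0,0,0,0],[0,0,0,0,0,0,0],[0,0,0,0,0,0,0],[0,0,0,0,0,0,0],[0,0,0,0,0,0,0],[0,0,0,0,0,0,0]]'; python3 p.py;python3 -m jog '[[0,0,-0.6,0,0,0,0],[0,0,-0.9,0,0,1,0],[0,0,-0.9,0,0,1,0],[0,0,-0.05,0,0,1,0],[0,0,0,0,0,1,0],[0,0,0,0,0,1,0],[0,0,0,0,0,1,0],[0,0,0,0,0,1,0],[0,0,0,0,0,0,0]]';python3 p.py 552.5 -154.6 130 3.5
```

```text
t: 44.65
ee_pos: [647.1, 235.0, 33.7]
orientation: [1.191, 2.905, 0.003]
ft_force: [-0.2, -0.9, 7.0]
width: 61.3
grasp_force: 30.0
t 44.6 p [647.1 235.   33.7] az 45.42 z [ 0.003  0.001 -1.   ] w 61.3 gf 30.0 F [-0.2 -0.9  7. ] q [ 0.33  0.74  1.57 -0.    0.83 -0.46]
t: 45.55
ee_pos: [645.7, 234.7, 129.9]
orientation: [-2.155, -2.286, 0.0]
ft_force: [0.6, -0.3, -3.0]
width: 61.5
grasp_force: 30.0
t 45.5 p [645.7 234.7 129.9] az 3.37 z [-0. -0. -1.] w 61.5 gf 30.0 F [ 0.6 -0.3 -3. ] q [0.33 0.62 1.54 0.   0.99 0.27]
turn units [-0.    0.   -0.02] | shift now [-9.58 -2.9  -0.  ] | shift after turn [-9.57 -2.92 -0.  ]
```

```bash
python3 -m jog '[[-0.5,-0.15,0,0,0,0,0],[-0.8,-0.25,0,0,0,0,0],[-0.9,-0.28,0,0,0,0,0],[-0.9,-0.28,0,0,0,0,0],[-0.9,-0.28,0,0,0,0,0],[-0.9,-0.28,0,0,0,0,0],[-0.9,-0.28,0,0,0,0,0],[-0.9,-0.28,0,0,0,0,0],[-0.9,-0.28,0,0,0,0,0],[-0.9,-0.28,0,0,0,0,0],[-0.7,-0.2,0,0,0,0,0],[-0.37,-0.08,0,0,0,0,0],[0,0,0,0,0,0,0],[0,0,0,0,0,0,0],[0,0,0,0,0,0,0],[0,0,0,0,0,0,0]]'; python3 p.py 552.5 -154.6 82 3.5
```

```text
t: 47.15
ee_pos: [552.5, -153.2, 129.9]
orientation: [-2.152, -2.289, -0.0]
ft_force: [1.0, 0.2, -3.7]
width: 61.7
grasp_force: 30.0
t 47.1 p [ 552.5 -153.2  129.9] az 3.53 z [-0.  0. -1.] w 61.7 gf 30.0 F [ 1.   0.2 -3.7] q [-0.29  0.47  1.81  0.    0.86 -0.35]
turn units [-0. -0.  0.] | shift now [-0.03 -0.    1.2 ] | shift after turn [-0.03 -0.    1.2 ]
```

```bash
python3 -m jog '[[-0.03,0,0.6,0,0,0,0],[0,0,0.6,0,0,0,0],[0,0,0,0,0,0,0],[0,0,0.2,0,0,0,0],[0,0,0.2,0,0,0,0],[0,0,0,0,0,0,0]]'; python3 p.py 552.5 -154.6 52.5 3.5;  python3 -m jog '[[0,0,0.15,0,0,0,0],[0,0,0.11,0,0,0,0],[0,0,0,0,0,0,0]]';python3 p.py 552.5 -154.6 52 3.5
```

```text
t: 47.75
ee_pos: [552.2, -155.3, 65.5]
orientation: [-2.153, -2.287, 0.0]
ft_force: [-0.2, 0.1, -2.9]
width: 61.9
grasp_force: 30.0
t 47.8 p [ 552.2 -155.3   65.5] az 3.44 z [-0.001  0.    -1.   ] w 61.9 gf 30.0 F [-0.2  0.1 -2.9] q [-0.29  0.57  1.83 -0.    0.74 -0.35]
turn units [-0.01 -0.   -0.01] | shift now [0.02 0.01 0.32] | shift after turn [0.02 0.01 0.32]
t: 48.05
ee_pos: [552.0, -155.5, 55.0]
orientation: [-2.154, -2.286, 0.001]
ft_force: [-0.1, 0.3, -3.0]
width: 61.8
grasp_force: 30.0
t 48.0 p [ 552.  -155.5   55. ] az 3.42 z [-0.001  0.    -1.   ] w 61.8 gf 30.0 F [-0.1  0.3 -3. ] q [-0.3   0.59  1.83 -0.    0.72 -0.35]
turn units [-0.01 -0.   -0.01] | shift now [0.02 0.01 0.08] | shift after turn [0.02 0.01 0.08]
```

```bash
python3 -m jog '[[0,0,0.06,0,0,0,0],[0,0,0,0,0,0,0.85],[0,0,0,0,0,0,0.85],[0,0,0,0,0,0,0.85],[0,0,0,0,0,0,0.85],[0,0,-0.5,0,0,0,0.85],[0,0,-0.9,0,0,0,0.85],[0,0,-0.9,0,0,0,1],[0,0,0,0,0,0,1]]'; python3 look.py; python3 p.py 486.3 356.8 143 3.5
```

```text
t: 48.95
ee_pos: [555.4, -156.5, 149.7]
orientation: [2.149, 2.281, 0.006]
ft_force: [0.4, -0.3, -0.3]
width: 85.8
grasp_force: 0.0
steel/white 238 [413.1 246.2] short az 87.1 [51. 52.]
brass 228 [486.3 356. ] short az -1.5 [50. 51.]
t 49.1 p [ 551.9 -155.4  144.7] az 3.43 z [-0.  0. -1.] w 87.5 gf 0.0 F [-0.7 -0.1 -0.2] q [-0.3   0.45  1.8   0.    0.89 -0.36]
turn units [-0.   -0.   -0.01] | shift now [12.88 -0.87  0.04] | shift after turn [12.88 -0.86  0.04]
```

```bash
python3 -m jog '[[0.5,-0.06,0,0,0,0,1],[0.8,-0.06,0,0,0,0,1],[0.9,-0.06,0,0,0,0,1],[0.9,-0.06,0,0,0,0,1],[0.9,-0.06,0,0,0,0,1],[0.9,-0.06,0,0,0,0,1],[0.9,-0.06,0,0,0,0,1],[0.9,-0.06,0,0,0,0,1],[0.9,-0.06,0,0,0,0,1],[0.9,-0.06,0,0,0,0,1],[0.9,-0.06,0,0,0,0,1],[0.9,-0.06,0,0,0,0,1],[0.9,-0.06,0,0,0,0,1],[0.9,-0.06,0,0,0,0,1],[0.5,-0.02,0,0,0,0,1],[0.28,0,0,0,0,0,1],[0,0,0,0,0,0,1],[0,0,0,0,0,0,1]]'; python3 p.py 486.3 356.8 32 3.5
```

```text
t: 50.9
ee_pos: [487.1, 355.5, 144.5]
orientation: [2.154, 2.286, -0.002]
ft_force: [0.3, -0.1, -0.6]
width: 87.6
grasp_force: 0.0
t 50.9 p [487.1 355.5 144.5] az 3.4 z [-0.001 -0.001 -1.   ] w 87.6 gf 0.0 F [ 0.3 -0.1 -0.6] q [ 0.61  0.49  1.73 -0.    0.92  0.55]
turn units [-0.01  0.01 -0.02] | shift now [ 0.04 -0.01  2.81] | shift after turn [ 0.03 -0.02  2.81]
```

```bash
python3 -m jog '[[0.03,-0.02,0.8,0,0,0,1],[0,0,0.9,0,0,0,1],[0,0,0.7,0,0,0,1],[0,0,0.4,0,0,0,1],[0,0,0,0,0,0,0],[0,0,0,0,0,0,0],[0,0,0,0,0,0,0],[0,0,0,0,0,0,0],[0,0,0,0,0,0,0],[0,0,0,0,0,0,0],[0,0,0,0,0,0,0]]'; python3 p.py;python3 -m jog '[[0,0,-0.6,0,0,0,0],[0,0,-0.9,0,0,0,0],[0,0,-0.9,0,0,0,0],[0,0,-0.05,0,0,0,0],[0,0,0,0,0,0,0]]';python3 p.py 546.6 -59.4 130 3.5
```

```text
t: 52.0
ee_pos: [487.4, 358.4, 34.6]
orientation: [2.153, 2.286, 0.004]
ft_force: [1.4, -2.2, 6.1]
width: 61.6
grasp_force: 30.0
t 52.0 p [487.4 358.4  34.6] az 3.43 z [ 0.002  0.001 -1.   ] w 61.6 gf 30.0 F [ 1.4 -2.2  6.1] q [ 0.61  0.65  1.77 -0.    0.72  0.55]
t: 52.5
ee_pos: [486.6, 358.1, 131.9]
orientation: [2.154, 2.287, 0.003]
ft_force: [0.2, -0.8, -2.3]
width: 61.2
grasp_force: 30.0
t 52.5 p [486.6 358.1 131.9] az 3.43 z [ 0.002  0.001 -1.   ] w 61.2 gf 30.0 F [ 0.2 -0.8 -2.3] q [0.61 0.51 1.74 0.   0.89 0.55]
turn units [ 0.02 -0.01 -0.01] | shift now [-10.51   0.87   0.04] | shift after turn [-10.51   0.86   0.05]
```

```bash
python3 -m jog '[[-0.5,0.03,0,0,0,0,0],[-0.8,0.07,0,0,0,0,0],[-0.9,0.08,0,0,0,0,0],[-0.9,0.08,0,0,0,0,0],[-0.9,0.08,0,0,0,0,0],[-0.9,0.08,0,0,0,0,0],[-0.9,0.08,0,0,0,0,0],[-0.9,0.08,0,0,0,0,0],[-0.9,0.08,0,0,0,0,0],[-0.9,0.08,0,0,0,0,0],[-0.9,0.08,0,0,0,0,0],[-0.7,0.06,0,0,0,0,0],[-0.38,0.04,0,0,0,0,0],[0,0,0,0,0,0,0],[0,0,0,0,0,0,0],[0,0,0,0,0,0,0]]'; python3 p.py 546.6 -58.4 82 3.5
```

```text
t: 54.1
ee_pos: [547.5, -57.5, 130.6]
orientation: [-2.152, -2.287, 0.001]
ft_force: [0.1, -0.0, -1.8]
width: 61.4
grasp_force: 30.0
t 54.1 p [547.5 -57.5 130.6] az 3.48 z [-0.001  0.    -1.   ] w 61.4 gf 30.0 F [ 0.1 -0.  -1.8] q [-0.13  0.44  1.86  0.    0.84 -0.19]
turn units [-0.01 -0.   -0.  ] | shift now [-0.02 -0.02  1.21] | shift after turn [-0.02 -0.02  1.21]
```

```bash
python3 -m jog '[[-0.02,-0.02,0.6,0,0,0,0],[0,0,0.6,0,0,0,0],[0,0,0,0,0,0,0],[0,0,0.2,0,0,0,0],[0,0,0.2,0,0,0,0],[0,0,0,0,0,0,0]]'; python3 p.py 546.6 -58.4 53 3.5;  python3 -m jog '[[0,0,0.15,0,0,0,0],[0,0,0.13,0,0,0,0],[0,0,0,0,0,0,0]]';python3 p.py 546.6 -58.4 53 3.5
```

```text
t: 54.7
ee_pos: [547.2, -59.0, 66.7]
orientation: [-2.153, -2.287, 0.001]
ft_force: [0.3, 0.1, -1.8]
width: 61.8
grasp_force: 30.0
t 54.7 p [547.2 -59.   66.7] az 3.45 z [-0.001  0.    -1.   ] w 61.8 gf 30.0 F [ 0.3  0.1 -1.8] q [-0.13  0.55  1.88 -0.    0.71 -0.19]
turn units [-0.01 -0.   -0.01] | shift now [ 0.02 -0.01  0.34] | shift after turn [ 0.02 -0.01  0.34]
t: 55.0
ee_pos: [547.0, -59.3, 55.3]
orientation: [-2.154, -2.286, 0.001]
ft_force: [-0.6, -0.3, -2.1]
width: 61.6
grasp_force: 30.0
t 55.0 p [547.  -59.3  55.3] az 3.42 z [-0.001  0.    -1.   ] w 61.6 gf 30.0 F [-0.6 -0.3 -2.1] q [-0.13  0.56  1.89 -0.    0.69 -0.19]
turn units [-0.01 -0.   -0.01] | shift now [ 0.02 -0.01  0.06] | shift after turn [ 0.02 -0.01  0.06]
```

```bash
python3 -m jog '[[0,0,0.05,0,0,0,0],[0,0,0,0,0,0,0.85],[0,0,0,0,0,0,0.85],[0,0,0,0,0,0,0.85],[0,0,0,0,0,0,0.85],[0,0,-0.5,0,0,0,0.85],[0,0,-0.9,0,0,0,0.85],[0,0,-0.9,0,0,0,1],[0,0,0,0,0,0,1],[0,0,0,0,0,0,1]]'; python3 look.py; python3 p.py 413.3 247.2 145 3.5
```

```text
t: 56.0
ee_pos: [547.8, -59.3, 146.5]
orientation: [2.153, 2.286, 0.002]
ft_force: [-1.2, -1.1, 0.1]
width: 87.4
grasp_force: 0.0
steel/white 239 [413.2 246.4] short az -85.6 [51. 52.]
t 56.1 p [546.4 -59.2 144.6] az 3.42 z [-0.002  0.    -1.   ] w 87.6 gf 0.0 F [-1.   0.4 -0.5] q [-0.13  0.42  1.85 -0.    0.87 -0.19]
turn units [-0.02 -0.   -0.01] | shift now [ 7.84 -2.86 -0.  ] | shift after turn [ 7.85 -2.85 -0.01]
```

```bash
python3 -m jog '[[0.5,-0.2,0,0,0,0,1],[0.8,-0.3,0,0,0,0,1],[0.9,-0.33,0,0,0,0,1],[0.9,-0.33,0,0,0,0,1],[0.9,-0.33,0,0,0,0,1],[0.9,-0.33,0,0,0,0,1],[0.9,-0.33,0,0,0,0,1],[0.9,-0.33,0,0,0,0,1],[0.8,-0.27,0,0,0,0,1],[0.35,-0.1,0,0,0,0,1],[0,0,0,0,0,0,1],[0,0,0,0,0,0,1],[0,0,0,0,0,0,1]]'; python3 p.py 413.3 247.2 32 3.5
```

```text
t: 57.45
ee_pos: [415.1, 246.2, 145.5]
orientation: [-2.155, -2.286, 0.001]
ft_force: [-0.4, 0.5, -0.3]
width: 87.8
grasp_force: 0.0
t 57.5 p [415.1 246.2 145.5] az 3.36 z [-0.001 -0.001 -1.   ] w 87.8 gf 0.0 F [-0.4  0.5 -0.3] q [ 0.51  0.33  2.   -0.    0.81  0.45]
turn units [-0.01  0.01 -0.02] | shift now [ 0.03 -0.04  2.84] | shift after turn [ 0.03 -0.04  2.84]
```

```bash
python3 -m jog '[[0,-0.04,0.8,0,0,0,1],[0,0,0.9,0,0,0,1],[0,0,0.7,0,0,0,1],[0,0,0.44,0,0,0,1],[0,0,0,0,0,0,0],[0,0,0,0,0,0,0],[0,0,0,0,0,0,0],[0,0,0,0,0,0,0],[0,0,0,0,0,0,0],[0,0,0,0,0,0,0],[0,0,0,0,0,0,0]]'; python3 p.py;python3 -m jog '[[0,0,-0.6,0,0,0,0],[0,0,-0.9,0,0,0,0],[0,0,-0.9,0,0,0,0],[0,0,-0.05,0,0,0,0],[0,0,0,0,0,0,0]]';python3 p.py 540.6 35 130 3.5
```

```text
t: 58.55
ee_pos: [414.1, 247.5, 33.4]
orientation: [2.153, 2.286, 0.003]
ft_force: [1.4, -3.6, 7.5]
width: 61.6
grasp_force: 30.0
t 58.5 p [414.1 247.5  33.4] az 3.44 z [ 0.002  0.001 -1.   ] w 61.6 gf 30.0 F [ 1.4 -3.6  7.5] q [ 0.51  0.54  2.04 -0.    0.56  0.45]
t: 59.05
ee_pos: [413.5, 247.5, 131.0]
orientation: [2.153, 2.287, 0.003]
ft_force: [0.3, -0.1, -2.7]
width: 61.7
grasp_force: 30.0
t 59.0 p [413.5 247.5 131. ] az 3.43 z [ 0.002  0.001 -1.   ] w 61.7 gf 30.0 F [ 0.3 -0.1 -2.7] q [0.51 0.36 2.01 0.   0.78 0.45]
turn units [ 0.02 -0.01 -0.01] | shift now [-5.49  2.85  0.03] | shift after turn [-5.5   2.85  0.03]
```

```bash
python3 -m jog '[[-0.4,0.2,0,0,0,0,0],[-0.7,0.35,0,0,0,0,0],[-0.8,0.42,0,0,0,0,0],[-0.8,0.42,0,0,0,0,0],[-0.8,0.42,0,0,0,0,0],[-0.8,0.42,0,0,0,0,0],[-0.7,0.37,0,0,0,0,0],[-0.48,0.24,0,0,0,0,0],[0,0,0,0,0,0,0],[0,0,0,0,0,0,0],[0,0,0,0,0,0,0]]'; python3 p.py 540.6 35 82 3.5
```

```text
t: 60.15
ee_pos: [538.4, 35.9, 129.2]
orientation: [-2.152, -2.286, 0.003]
ft_force: [-0.1, -0.2, -2.5]
width: 61.6
grasp_force: 30.0
t 60.1 p [538.4  35.9 129.2] az 3.45 z [-0.003  0.    -1.   ] w 61.6 gf 30.0 F [-0.1 -0.2 -2.5] q [ 0.04  0.43  1.88  0.    0.83 -0.02]
turn units [-0.02 -0.   -0.01] | shift now [-0.03  0.06  1.18] | shift after turn [-0.03  0.05  1.18]
```

```bash
python3 -m jog '[[-0.02,0.05,0.6,0,0,0,0],[0,0,0.6,0,0,0,0],[0,0,0,0,0,0,0],[0,0,0.2,0,0,0,0],[0,0,0.2,0,0,0,0],[0,0,0,0,0,0,0]]'; python3 p.py 540.6 35 52.4 3.5;  python3 -m jog '[[0,0,0.15,0,0,0,0],[0,0,0.13,0,0,0,0],[0,0,0,0,0,0,0]]';python3 p.py 540.6 35 52.4 3.5
```

```text
t: 60.75
ee_pos: [541.4, 34.8, 65.9]
orientation: [-2.153, -2.287, 0.001]
ft_force: [-0.2, 0.9, -1.3]
width: 61.4
grasp_force: 30.0
t 60.8 p [541.4  34.8  65.9] az 3.45 z [-0.001 -0.    -1.   ] w 61.4 gf 30.0 F [-0.2  0.9 -1.3] q [ 0.04  0.54  1.9   0.    0.7  -0.02]
turn units [-0.01 -0.   -0.01] | shift now [ 0.01 -0.02  0.34] | shift after turn [ 0.01 -0.02  0.34]
t: 61.05
ee_pos: [541.4, 34.5, 54.5]
orientation: [-2.154, -2.286, 0.001]
ft_force: [1.3, 0.0, -2.6]
width: 61.6
grasp_force: 30.0
t 61.0 p [541.4  34.5  54.5] az 3.42 z [-0.001 -0.    -1.   ] w 61.6 gf 30.0 F [ 1.3  0.  -2.6] q [ 0.04  0.56  1.9  -0.    0.68 -0.02]
turn units [-0.01  0.   -0.01] | shift now [ 0.01 -0.02  0.05] | shift after turn [ 0.01 -0.02  0.05]
```

```bash
python3 -m jog '[[0,0,0.05,0,0,0,0],[0,0,0,0,0,0,0.85],[0,0,0,0,0,0,0.85],[0,0,0,0,0,0,0.85],[0,0,0,0,0,0,0.85],[0,0,-0.5,0,0,0,0.85],[0,0,-0.9,0,0,0,0.85],[0,0,-0.9,0,0,0,0.8],[0.8,-0.4,0,0,0,0,0.6],[0.9,-0.4,0,0,0,0,0.6],[0.9,-0.4,0,0,0,0,0.6],[0.9,-0.4,0,0,0,0,0.6],[0.5,-0.2,0,0,0,0,0.6],[0,0,0,0,0,0,0.6],[0,0,0,0,0,0,0.6]]'; python3 p.py 463 -65 145 3.5; python3 - <<'E'
from h import *
J={n:avg(n,4) for n in('top','scene')}
a=cv2.resize(J['top'][140:230,275:445],None,fx=4,fy=4,interpolation=2);b=cv2.resize(J['scene'][160:280,230:400],None,fx=4,fy=4,interpolation=2)
c=np.vstack([cv2.resize(a,(560,296)),cv2.resize(b[:,:680],(560,304))])
cv2.imwrite('pics/c6.png',c[:,:,::-1].clip(0,255).astype(np.uint8))
E
```

```text
t: 62.55
ee_pos: [460.4, 190.1, 145.2]
orientation: [2.152, 2.288, 0.0]
ft_force: [0.5, -0.2, 0.1]
width: 52.7
grasp_force: 0.0
t 62.5 p [460.4 190.1 145.2] az 3.51 z [ 0. -0. -1.] w 52.7 gf 0.0 F [ 0.5 -0.2  0.1] q [ 0.37  0.35  1.96 -0.    0.82  0.31]
turn units [0. 0. 0.] | shift now [-6.37 -0.33  0.01] | shift after turn [-6.37 -0.33  0.  ]
```

View pics/c6.png

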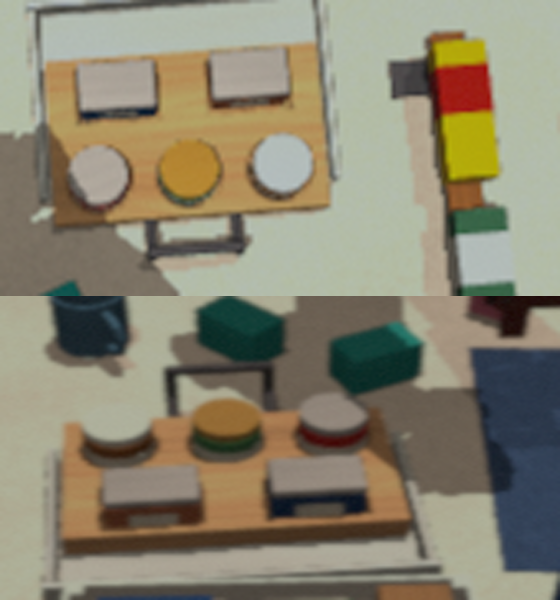

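All three jars and both tins stand seated, and the mat is empty. Next I'll pinch the bar and push the tray home.

```bash
python3 -m jog '[[-0.5,-0.03,0,0,0,0,0.6],[-0.9,-0.05,0,0,0,0,0.6],[-0.9,-0.05,0,0,0,0,0.6],[-0.9,-0.05,0,0,0,0,0.6],[-0.9,-0.05,0,0,0,0,0.6],[-0.9,-0.05,0,0,0,0,0.6],[-0.9,-0.05,0,0,0,0,0.6],[-0.47,0,0,0,0,0,0.6],[0,0,0.7,0,0,0,0.6],[0,0,0.9,0,0,0,0.6],[0,0,0.5,0,0,0,0.6],[0,0,0,0,0,0,0.6],[0,0,0,0,0,0,0.12],[0,0,0,0,0,0,0.12],[0,0,0,0,0,0,0.12],[0,0,0,0,0,0,0.12],[0,0,0,0,0,0,0],[0,0,0,0,0,0,0],[0,0,0,0,0,0,0]]';python3 p.py 522.9 -61.5 60 3.5
```

```text
t: 64.85
ee_pos: [463.6, -65.2, 61.7]
orientation: [2.153, 2.286, 0.002]
ft_force: [2.6, 1.9, 4.7]
width: 11.3
grasp_force: 30.0
t 64.8 p [463.6 -65.2  61.7] az 3.43 z [ 0.002 -0.    -1.   ] w 11.3 gf 30.0 F [2.6 1.9 4.7] q [-0.17  0.47  2.07  0.    0.6  -0.23]
turn units [ 0.02  0.   -0.01] | shift now [0.   1.49 0.05] | shift after turn [0.   1.49 0.04]
```

```bash
python3 -m jog '[[0,0.1,0,0,0,0,0],[0,0.15,0,0,0,0,0],[0,0.2,0,0,0,0,0],[0,0.2,0,0,0,0,0],[0,0.2,0,0,0,0,0],[0,0.2,0,0,0,0,0],[0,0.15,0,0,0,0,0],[0,0.1,0,0,0,0,0],[0,0.05,0,0,0,0,0],[0,0,0,0,0,0,0],[0,0,0,0,0,0,0]]';python3 p.py; python3 -m jog '[[0,0.05,0,0,0,0,0],[0,0.05,0,0,0,0,0],[0,0.05,0,0,0,0,0],[0,0,0,0,0,0,0],[0,0,0,0,0,0,0]]';python3 p.py
```

```text
t: 65.95
ee_pos: [511.8, -61.9, 61.5]
orientation: [-2.149, -2.283, 0.009]
ft_force: [-14.6, -1.2, 23.7]
width: 11.4
grasp_force: 30.0
t 66.0 p [511.8 -61.9  61.5] az 3.45 z [-0.009  0.    -1.   ] w 11.4 gf 30.0 F [-14.6  -1.2  23.7] q [-0.14  0.52  1.96 -0.    0.67 -0.2 ]
t: 66.45
ee_pos: [511.8, -61.8, 61.2]
orientation: [-2.142, -2.277, 0.022]
ft_force: [-31.1, -6.7, 41.2]
width: 11.2
grasp_force: 30.0
t 66.5 p [511.8 -61.8  61.2] az 3.5 z [-0.021  0.    -1.   ] w 11.2 gf 30.0 F [-31.1  -6.7  41.2] q [-0.14  0.53  1.95 -0.    0.69 -0.2 ]
```

```bash
python3 -m jog '[[0,-0.1,0,0,0,0,0],[0,-0.05,0,0,0,0,0],[0,0,0,0,0,0,0.5],[0,0,0,0,0,0,0.5],[0,0,0,0,0,0,0.5],[0,0,0,0,0,0,0.5],[0,0,-0.6,0,0,0,0.5],[0,0,-0.9,0,0,0,0.5],[0,0,-0.7,0,0,0,0.5],[0.8,-0.4,0,0,0,0,0.6],[0.9,-0.4,0,0,0,0,0.6],[0.9,-0.3,0,0,0,0,0.6],[0.9,0,0,0,0,0,0.6],[0.9,0,0,0,0,0,0.6],[0,0,0,0,0,0,0.6]]'; python3 p.py; python3 - <<'E'
from h import *
J={n:avg(n,4) for n in('top','scene')}
a=cv2.resize(J['top'][125:225,275:395],None,fx=5,fy=5,interpolation=2);b=cv2.resize(J['scene'][160:280,230:400],None,fx=4,fy=4,interpolation=2)
c=np.vstack([cv2.resize(a[:330],(600,330)),cv2.resize(b[120:],(600,270))])
cv2.imwrite('pics/c7.png',c[:,:,::-1].clip(0,255).astype(np.uint8))
H=cv2.cvtColor(J['top'].clip(0,255).astype(np.uint8),cv2.COLOR_RGB2HSV).astype(int);h=H
m=(h[...,0]>9)&(h[...,0]<24)&(h[...,1]>90)&(h[...,2]>60);W=hullmask(comp(m,(332,172)))
print(np.round(fit(('box',176,290,28),dict(top=W),638,-60,.06,12),3))
E
```

```text
t: 67.95
ee_pos: [461.8, 114.3, 149.2]
orientation: [2.15, 2.291, 0.002]
ft_force: [-0.2, 0.4, 0.5]
width: 53.0
grasp_force: 0.0
t 68.0 p [461.8 114.3 149.2] az 3.64 z [ 0.001  0.001 -1.   ] w 53.0 gf 0.0 F [-0.2  0.4  0.5] q [0.22 0.32 2.01 0.   0.82 0.15]
[ 6.36618e+02 -5.95380e+01  7.20000e-02  1.80000e-02]
```

View pics/c7.png

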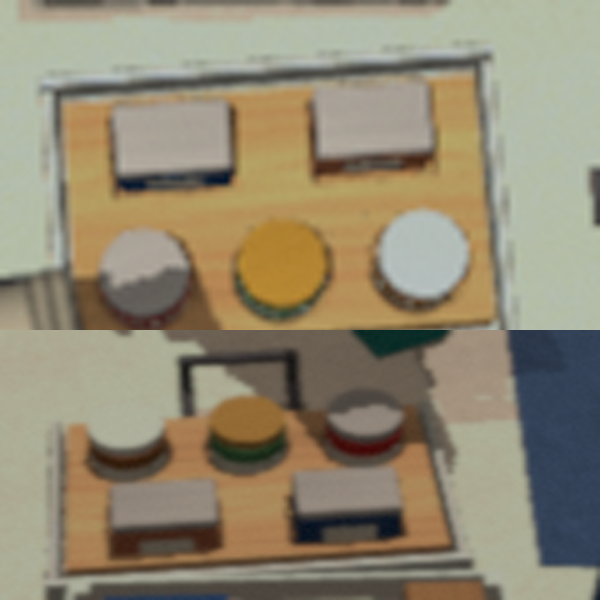

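```bash
python3 - <<'E'
from h import *
J=avg('top',4).clip(0,255)
c=np.array([639.4,-55.0]);th=.061;A=np.array([[np.cos(th),-np.sin(th)],[np.sin(th),np.cos(th)]]);off=np.array([1.1,.75])
# brightness profile along tray x, averaged across free columns, at z=45 and z=40
for z in(45,40):
    xs=np.arange(60,122,2.);pr=[]
    for x in xs:
        q=np.array([[x,y] for y in np.r_[-20:20:2]])@A.T+c
        uv=(proj(np.c_[q,0*q[:,0]+z],'top')+off).astype(np.float32)
        pr.append(cv2.remap(J.astype(np.float32),uv[None,:,0],uv[None,:,1],1)[0].mean(0))
    print(z,[(int(x),*np.round(p).astype(int).tolist()) for x,p in zip(xs,pr)])
E
```

```text
45 [(60, 181, 140, 86), (62, 181, 141, 87), (64, 181, 143, 89), (66, 181, 144, 90), (68, 181, 143, 89), (70, 181, 141, 87), (72, 181, 138, 86), (74, 181, 139, 86), (76, 181, 141, 87), (78, 181, 144, 89), (80, 181, 146, 90), (82, 182, 144, 89), (84, 182, 143, 89), (86, 182, 147, 94), (88, 180, 153, 106), (90, 173, 156, 119), (92, 158, 150, 125), (94, 133, 131, 117), (96, 104, 104, 96), (98, 83, 83, 77), (100, 84, 85, 79), (102, 104, 105, 100), (104, 132, 135, 129), (106, 158, 162, 154), (108, 170, 174, 165), (110, 170, 175, 163), (112, 168, 174, 160), (114, 170, 178, 162), (116, 177, 186, 168), (118, 180, 190, 171), (120, 180, 190, 172)]
40 [(60, 181, 141, 86), (62, 181, 141, 87), (64, 181, 142, 88), (66, 181, 144, 89), (68, 181, 144, 90), (70, 181, 143, 89), (72, 181, 140, 87), (74, 181, 138, 86), (76, 181, 139, 87), (78, 181, 142, 88), (80, 181, 145, 90), (82, 182, 146, 90), (84, 182, 144, 89), (86, 182, 144, 90), (88, 181, 149, 97), (90, 179, 154, 111), (92, 170, 155, 123), (94, 151, 145, 124), (96, 124, 123, 112), (98, 97, 97, 90), (100, 80, 80, 75), (102, 89, 89, 83), (104, 112, 114, 108), (106, 140, 144, 137), (108, 163, 167, 158), (110, 171, 176, 166), (112, 170, 175, 162), (114, 168, 175, 160), (116, 172, 181, 164), (118, 179, 188, 170), (120, 180, 190, 171)]
```

The tray stopped rigidly: it held at 511.8 mm while the push rose from 15 to 31 N. The top view puts its back edge about 12 mm from the stop wall, which fits a 176 mm tray centred on the runner with the wall at 100 mm. I take that as the home stop. The jars and tins are seated and the gripper is clear, so I'll hand the job in.

```bash
python3 -c "
from workcell import ctrl
print(ctrl.close_job())"
```

```text
the job is handed in; nothing more can be done
None
```

I finished and handed in the job at about 68 s: both cartons lie on the ledge, all three jars and both tins stand in their pockets, and the tray is pushed to a hard stop 48.6 mm in, which I judged to be home from the force and the roughly 12 mm gap to the stop wall.

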